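# Lay up a window plaque on the inclined glue-up stand

### The job

Build the plaque stack on the sloping shelf of the small glue-up stand: first the plain backing board, about mid-width on the shelf, then the board with the window on top of it, and last the wooden pressing block with the grip bar. Each piece goes lengthwise up the slope, lies flat on what is below it with its short end resting against the backstop at the shelf's low edge, and its long sides are even with the piece below. Let go of everything and leave the other tools on the table where they are.

Things in the scene. Friction and masses are not known exactly. Their poses are not given: they have to be found in the camera images.
- stand: Plywood glue-up stand that cannot move, 150x110 mm footprint, about 75 mm high; origin at the centre of its underside on the table, x towards its high end, y to its left, z up.
- shelf: Plywood shelf of the stand, 146 mm long, 110 mm wide, tilted 15 degrees, open at the sides and top; boards do not slide on it by themselves. Across its low edge, nearest the robot, stands the backstop, an aluminium strip 42 mm high, 4 mm thick. Origin: mid-width where surface and backstop meet, 32 mm above the table. x up the slope away from the backstop, y left along it, z out of the surface.
- backing_mid (a point): Centre of the plain backing board, solid greyboard 120x60x12 mm without a hole, loose, about 80 g; x along its length, y along its width, z through its thickness. Starts flat on the table, long side roughly across the robot's view.
- frame_mid (a point): Centre (in the empty window) of the window board, greyboard 120x60x12 mm with a 72x28 mm rectangular window through its middle (side bars 16 mm, end bars 24 mm wide), loose, about 60 g; x along its length, y along its width, z through its thickness. Starts flat on the table.
- caul_grip (a point): Grip point of the wooden pressing block, on its centre line 40 mm above its underside. A flat sole 120x60x16 mm with an upright bar 90 mm long, 20 mm wide, 37 mm high centred on top (the bar's top is 13 mm above this point, the sole's top 24 mm below it); loose, about 250 g; x along its length, y across, z up. Starts standing on its sole on the table.
- clamp_orange: Orange spring clamp, lying on the table to the left of the boards, 58x111x21 mm; a bystander, to be left alone. Origin at the centre of its underside.
- brayer: Brayer (roller), hand roller lying to the left of the boards, 176x87x36 mm; a bystander, to be left alone. Origin at the centre of its underside.
- glue_bottle: Glue bottle, standing at the far left, 53 mm in diameter, 165 mm tall; a bystander, to be left alone. Origin at the centre of its underside.
- clamp_blue: Blue spring clamp, lying to the right of the stand near the table's front edge, 58x111x21 mm; a bystander, to be left alone. Origin at the centre of its underside.

How it is judged:
On the way, in this order (a step that is already met when the one before it is completed fails the run):
1. the plain backing board lies flat on the shelf against the backstop (x of backing_mid in the frame of shelf between 0.055 and 0.065 m and z of backing_mid in the frame of shelf between 0.002 and 0.01 m and y of backing_mid in the frame of shelf between -0.025 and 0.025 m and angle between the z axis of backing_mid and the z axis of shelf, either way round below 0.07 rad and angle between the x axis of backing_mid and the x axis of shelf, either way round below 0.09 rad), for 0.2 s.
2. the window board lies on the backing board, against the backstop (all of step 1 and x of frame_mid in the frame of shelf between 0.055 and 0.065 m and z of frame_mid in the frame of shelf between 0.014 and 0.022 m and y of frame_mid in the frame of shelf between -0.025 and 0.025 m and y of frame_mid in the frame of backing_mid between -0.01 and 0.01 m and angle between the z axis of frame_mid and the z axis of shelf, either way round below 0.07 rad and angle between the x axis of frame_mid and the x axis of shelf, either way round below 0.09 rad), for 0.2 s.
3. the pressing block lies on the window board, against the backstop (all of step 2 and x of caul_grip in the frame of shelf between 0.055 and 0.065 m and z of caul_grip in the frame of shelf between 0.06 and 0.068 m and y of caul_grip in the frame of shelf between -0.025 and 0.025 m and y of caul_grip in the frame of frame_mid between -0.01 and 0.01 m and angle between the z axis of caul_grip and the z axis of shelf, either way round below 0.07 rad and angle between the x axis of caul_grip and the x axis of shelf, either way round below 0.09 rad), for 0.2 s.
At the end, for the whole second after the job is handed in: Backing, window board, block stacked in this order: each flat (4 degrees, height 4 mm), lengthwise up the slope (5 degrees), low end within 5 mm of the backstop, centre within 25 mm of the shelf's centre line and sideways within 10 mm of even with the piece below (all of step 3); the robot touches nothing.
It fails at once if the orange spring clamp is moved more than 20 mm (distance of clamp_orange from where it was at the start of the episode above 0.02 m).
It fails at once if the brayer (roller) is moved more than 20 mm (distance of brayer from where it was at the start of the episode above 0.02 m).
It fails at once if the glue bottle is moved more than 20 mm (distance of glue_bottle from where it was at the start of the episode above 0.02 m).
It fails at once if the blue spring clamp is moved more than 20 mm (distance of clamp_blue from where it was at the start of the episode above 0.02 m).
It also fails if it takes over 70 s, if anything falls off the work surface, if the arm or the gripper's body presses on something with over 40 N, if the wrist force passes 120 N, or if a joint passes its speed limit or range.

### The arm

A 7-joint arm with a two-finger parallel gripper is mounted at the origin on a cart in front of the work surface, level with it; the furniture and walls round the work are solid. World frame = base frame: x ahead of the robot, y to its left, z up, the work surface at z = 0. Lengths are in m, angles in rad, forces in N, time in s.
With the tool pointing down it reaches from about 0.425 to 0.925 m from the base axis. Payload 6.8 kg.
Tool frame: the origin (TCP) lies at the very end of the fingers, on their centre line; the grasp point (between the pads) lies 19 mm behind it (bot.grasp_offset is the distance from the TCP to the grasp point, in m); z points along the fingers, y is the direction in which the jaws open and shut (so a half turn about z gives the same grasp; the last joint's range is limited). The gripper opens to 85 mm and grips with 20 to 120 N. Pads are 22 mm wide; open, the fingers measure 114 mm over their backs; the gripper's body (76 mm by 85 mm) begins 54 mm behind the grasp point. The pads swing forward as they close: fully open they stand 13 mm farther back than shut.
Start: joints at [1.097, 0.477, 0.022, 1.555, -0.011, 1.109, -0.083], TCP at [0.241, -0.63, 0.202] pointing down, gripper open.
Joint ranges: [-2.96, 2.96], [-0.34, 2.1], [-1.41, 1.46], [0.24, 2.44], [-1.37, 4.51], [0.17, 1.92], [-2.96, 2.96]. Speed limits (rad/s): [2.39, 2.39, 3.14, 3.14, 3.14, 3.14, 3.14].

### API

Orientations are given as a unit quaternion [w, x, y, z].
In Python, from station import monitor, cams, bot, finder gives the robot as it stands.
- The arm moves only by the tool jog_arm, never from a script. Its argument "plan" is a list of rows, each an object of numbers: "x", "y", "z": the shift along the tool's x, y, z as a fraction of full scale; "wx", "wy", "wz": the turn, a rotation vector about the tool's x, y, z as a fraction of full scale. A call has 1 to 12 rows; each row is the pose to reach, as a shift and turn from the pose measured when the call began, along the tool's axes at that moment, turning the shorter way round; what a row does not reach only later rows make up. Full scale, the value 1, is 20 cm for a shift and 180 degrees for a turn. A row lasts 1/12 s, in which the tool goes at most 41.7 mm and 7.16 degrees, less where a joint would pass 70% of its speed; a pose out of reach is approached as far as the arm can. A call with a number of a shift or a turn outside -1 to 1 is refused whole. A call with a gripper value outside its range is refused whole. "hand" is the opening, from -1 (shut) to 1 (fully open), set as the call begins (left out, the last holds). The fingers move at their own pace and stop on an object; "grip_force" is the grip in N (left out, the last holds). Time passes only in rows, so rows that repeat a pose let the fingers close. It gives the time, the measured TCP pose, the force and the opening at its end, in the units of the state.
- monitor.get_obs(): the state, without advancing time (a new reading comes with each control period).
- cams.read_camera(name): name is "side" or "top"; returns the picture (400x640x3 uint8, red, green, blue); there is no depth.
- cams.get_calibration(name): a dict with "fx", "fy", "cx", "cy" (pixels), "extrinsics" (4x4, takes a point from world to camera coordinates). Camera axes: x right, y down, z forward; pixel columns grow to the right and rows downward; lengths in m; the calibration is good to about 2 mm. A picture is of the moment at which its call begins. get_calibration takes no time and is no camera call.
- bot.hand_in(): hands the job in, once; it reports no verdict.
Trained networks look in the newest picture that a camera, given by its name, has taken for a name from the list of things; names that differ only in an ending like _2 or _b are one class to them, and where a whole thing is asked for, a point or a joint stands for the part that bears it (a point fixed in the world has none). Each returns a list of dicts, best first, with "confidence" (0 to 1); they miss things now and then, are a little off and sometimes report something else, mostly with a low value. They report only what shows in the picture. A call takes as long as a camera call.
- finder.find_in(camera, target): "bbox" ([left, top, width, height] in pixels, round what is visible of it).
- finder.place_of(camera, target): "location" ([column, row] in pixels: a listed point, or the origin of a listed thing).
The state is a dict: "t": time; "q": joint angles; "joint_vel": joint speeds; "joint_torque": joint torques, N m; "eef_pos": TCP position; "tool_rot": TCP orientation; "contact_force": force on the tool from outside, world axes, zero at the start; "torque": the same for the moment, N m; "gripper_width": opening from 0.0 (shut) to 1.0 (fully open).
Only numpy, scipy, OpenCV 4.12 (cv2) and the standard library are available. Lean on these libraries where they do the work, as an engineer would, in place of code of your own. Each camera call takes 0.05 s, during which the arm holds its last target. There are 200 camera calls.

## Working session

There is one attempt and no reset: what is moved stays moved. The work goes in short steps, Python scripts to look and compute and a tool call to move; the robot and the scene stay as the last step left them, time stands still between calls to the robot, and variables do not carry over. Pictures are saved under pics/ and viewed, about 8 in all and at most 12, crops included, and the job is handed in when it is done.

Besides the shell and the picture viewer there is one more tool, called after "Request:" by a JSON object that holds its "fn" and its "kwargs". jog_arm: Moves the arm, as the interface text tells. Shift numbers are shares of 20 cm and turn numbers shares of 180 degrees, none past 1 either way. Its arguments: {"type":"object","properties":{"plan":{"type":"array","items":{"type":"object","properties":{"x":{"type":"number","minimum":-1,"maximum":1},"y":{"type":"number","minimum":-1,"maximum":1},"z":{"type":"number","minimum":-1,"maximum":1},"wx":{"type":"number","minimum":-1,"maximum":1},"wy":{"type":"number","minimum":-1,"maximum":1},"wz":{"type":"number","minimum":-1,"maximum":1}}}},"hand":{"type":"number"},"grip_force":{"type":"number"}},"required":["plan"]}

```bash
mkdir -p pics; ls; cat > h.py <<'E'
import numpy as np, cv2
from station import monitor, cams, bot, finder
def P(c):
    k=cams.get_calibration(c); K=np.array([[k['fx'],0,k['cx']],[0,k['fy'],k['cy']],[0,0,1]]); return K@np.array(k['extrinsics'])[:3]
def onplane(c,uv,z):
    M=P(c); H=np.c_[M[:,0],M[:,1],M[:,2]*z+M[:,3]]; a=np.linalg.solve(H,[uv[0],uv[1],1]); return a[:2]/a[2]
def tri(a,b):
    x=cv2.triangulatePoints(P('side'),P('top'),np.array(a,float).reshape(2,1),np.array(b,float).reshape(2,1)); return (x[:3]/x[3]).ravel()
def proj(c,X):
    p=P(c)@np.r_[X,1]; return p[:2]/p[2]
def save(c,n,crop=None,s=1):
    im=cams.read_camera(c)[:,:,::-1]
    if crop: l,t,w,h=crop; im=im[t:t+h,l:l+w]
    cv2.imwrite('pics/'+n,cv2.resize(im,None,fx=s,fy=s)); return im
E
python3 - <<'E'
from h import *
save('side','s0.png');save('top','t0.png')
for t in ['stand','shelf','backing_mid','frame_mid','caul_grip']:
    r={}
    for c in ['side','top']:
        l=finder.place_of(c,t); b=finder.find_in(c,t)
        print(t,c,[(np.round(q['location'],1),round(q['confidence'],2)) for q in l[:2]],[(np.round(q['bbox']),round(q['confidence'],2)) for q in b[:1]])
        if l:r[c]=l[0]['location']
    if len(r)==2: print('   tri',tri(r['side'],r['top']).round(4))
o=monitor.get_obs();print(o['t'],o['eef_pos'],o['tool_rot'],o['gripper_width'],bot.grasp_offset)
E
```

```text
pics
stand side [(array([351.7, 200.1]), 0.66)] [(array([328., 176.,  48.,  34.]), 0.77)]
stand top [(array([366. , 193.8]), 0.61)] [(array([345., 158.,  57.,  64.]), 0.6)]
   tri [0.5057 0.0427 0.0068]
shelf side [(array([372. , 193.4]), 0.86)] [(array([330., 171.,  47.,  35.]), 0.59)]
shelf top [(array([377.2, 211.1]), 0.77)] [(array([347., 158.,  52.,  65.]), 0.77)]
   tri [0.4496 0.0148 0.0367]
backing_mid side [(array([270.7, 234.7]), 0.69)] [(array([255., 222.,  35.,  28.]), 0.68)]
backing_mid top [(array([259.3, 151.7]), 0.93)] [(array([236., 137.,  47.,  32.]), 0.89)]
   tri [0.6227 0.3452 0.0042]
frame_mid side [(array([314.2, 235.5]), 0.56)] [(array([297., 222.,  34.,  26.]), 0.8)]
frame_mid top [(array([283.2, 188.7]), 0.84)] [(array([262., 176.,  46.,  32.]), 0.78)]
   tri [ 0.5151  0.2749 -0.0015]
caul_grip side [] [(array([291., 272.,  24.,  37.]), 0.71)]
caul_grip top [(array([279. , 229.4]), 0.61)] [(array([256., 219.,  50.,  24.]), 0.78)]
1.1 [ 0.24149787 -0.63035753  0.2023248 ] [3.21116298e-05 9.83318680e-01 1.81891101e-01 2.43804518e-05] 0.998507028985771 0.0187
```

```bash
python3 - <<'E'
import cv2
t=cv2.imread('pics/t0.png');s=cv2.imread('pics/s0.png')
cv2.imwrite('pics/t0c.png',cv2.resize(t[110:260,210:410],None,fx=4,fy=4,interpolation=cv2.INTER_CUBIC))
cv2.imwrite('pics/s0c.png',cv2.resize(s[160:320,220:420],None,fx=4,fy=3.75,interpolation=cv2.INTER_CUBIC))
E
```

```text
(no output)
```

View pics/t0c.png

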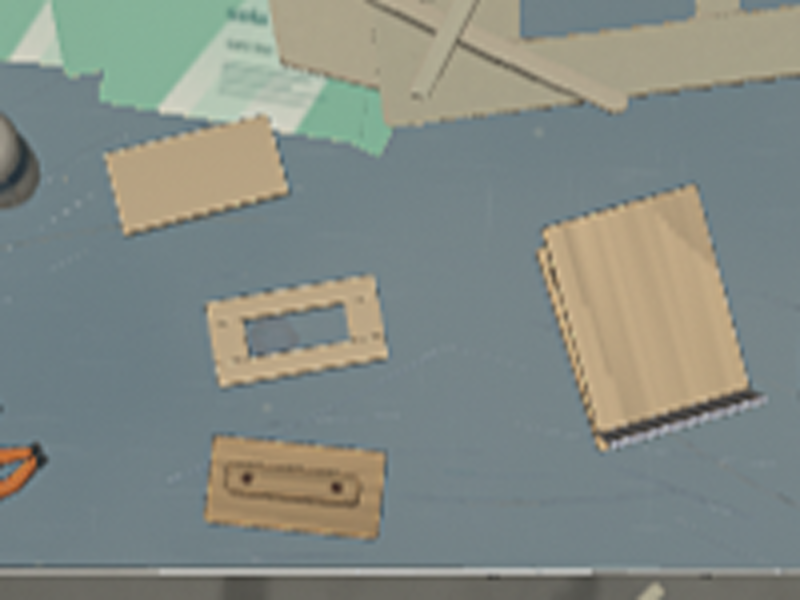

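View pics/s0c.png

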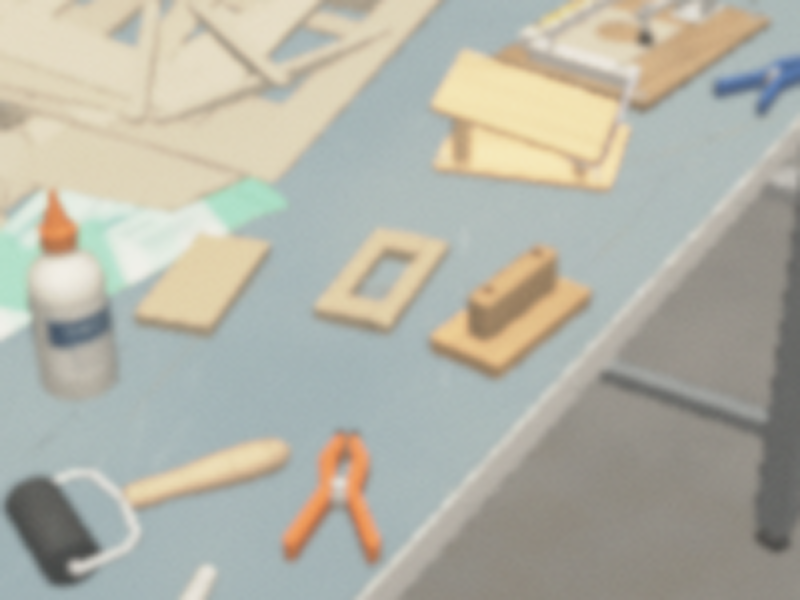

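Top view (crop 4x): backing at (198,175), window board at (297,331), block at (296,487), and the shelf corners at (545,230), (697,185), (748,388), (600,435). The side view agrees and shows nothing in the way. Next I turn the corners into poses.

```bash
cat > m.py <<'E'
from h import *
T=lambda p:np.array([210+p[0]/4-.375,110+p[1]/4-.375]); S=lambda p:np.array([220+p[0]/4-.375,160+p[1]/3.75-.375])
def rect(n,c,z):
    q=np.array([onplane('top',T(p),z) for p in c]); L=[np.linalg.norm(q[i]-q[(i+1)%4]) for i in range(4)]
    d=(q[1]+q[2]-q[0]-q[3]); print(n,'centre',q.mean(0).round(4),'yaw',round(np.degrees(np.arctan2(d[1],d[0])),1),'sides',np.round(L,3))
E
python3 - <<'E'
from m import *
rect('backing',[(108,155),(267,117),(288,190),(125,232)],.012)
rect('frame',[(208,303),(375,276),(388,352),(222,383)],.012)
rect('caul',[(215,436),(385,453),(378,538),(206,521)],.016)
for a,b in [((247,478),(487,291)),((336,487),(541,249))]: print('hole',tri(S(b),T(a)).round(4))
for n,a,b in [('hiL',(545,230),(432,103)),('hiR',(697,185),(467,50)),('loR',(748,388),(632,85)),('loL',(600,435),(592,162))]: print(n,tri(S(b),T(a)).round(4))
for c in 'side','top': print(c,np.linalg.inv(np.array(cams.get_calibration(c)['extrinsics']))[:3,3].round(2))
E
```

```text
backing centre [0.6198 0.3468] yaw -75.1 sides [0.116 0.056 0.119 0.057]
frame centre [0.5087 0.2733] yaw -79.6 sides [0.119 0.055 0.118 0.058]
caul centre [0.3973 0.2731] yaw -95.4 sides [0.118 0.059 0.119 0.059]
hole [0.3996 0.3037 0.0517]
hole [0.392  0.2432 0.0571]
hiL [0.5672 0.1037 0.069 ]
hiR [ 0.598  -0.0014  0.068 ]
loR [ 0.4578 -0.0368  0.0536]
loL [0.4343 0.0644 0.0292]
side [-0.06  1.12  0.72]
top [0.31 0.21 1.27]
```

```bash
cat > pl.py <<'E'
from m import *
from scipy.spatial.transform import Rotation as Ro
from scipy.optimize import least_squares
def Rd(yaw): 
    c,s=np.cos(np.radians(yaw)),np.sin(np.radians(yaw)); return np.array([[c,s,0],[s,-c,0],[0,0,-1.]])
def Rs(yaw,t=15):  # shelf axes
    return Ro.from_euler('ZY',[yaw,-t],degrees=True).as_matrix()
def cur():
    o=monitor.get_obs(); q=o['tool_rot']; return np.array(o['eef_pos']),Ro.from_quat([q[1],q[2],q[3],q[0]]).as_matrix()
def delta(p0,R0,p,R):
    d=R0.T@(np.array(p)-p0)/.2; w=Ro.from_matrix(R0.T@R).as_rotvec()/np.pi
    n=max(np.linalg.norm(d)*200/41.7,np.linalg.norm(w)*180/7.16); return d.round(3),w.round(3),round(n,1)
def chain(wps,start=None):
    p0,R0=start or cur()
    for p,R in wps:
        print(*delta(p0,R0,p,R)); p0,R0=np.array(p),R
E
python3 - <<'E'
from pl import *
obs=[((0.146,.055),(545,230),(432,103)),((0.146,-.055),(697,185),(467,50)),((0,-.055),(748,388),None),((0,.055),(600,435),(592,162))]
def f(v,out=False):
    r=[]
    for l,t,s in obs:
        X=np.array([v[0],v[1],.032])+Rs(v[2])@np.r_[l,0]
        r+=list(proj('top',X)-T(t))
        if s: r+=list(proj('side',X)-S(s))
    return np.array(r)
z=least_squares(f,[.447,.012,16],loss='soft_l1');print(z.x.round(4),z.fun.round(1))
for n in ['glue_bottle','brayer','clamp_orange']:
    print(n,[finder.place_of(c,n)[:1] for c in ('side','top')][1:], )
p0,R0=cur()
g=Rd(105); b=[.620,.346]
w=[]
for k in (.22,.45,.68,.9):
    R=R0@Ro.from_rotvec(Ro.from_matrix(R0.T@g).as_rotvec()*k).as_matrix(); w.append((np.r_[p0[:2]+k*(np.array(b)-p0[:2]),.2],R))
chain(w+[(np.r_[b,.08],g),(np.r_[b,-.002],g)])
E
```

```text
[4.48500e-01 1.24000e-02 1.64725e+01] [-0.3  0.  -0.9 -0.2  0.2  0.4 -1.5 -0.6  0.5  0.6 -0.4 -0.1  0.9 -0.5]
glue_bottle [[{'location': [214.3, 151.9], 'confidence': 0.57}]]
brayer [[{'location': [182.7, 195.8], 'confidence': 0.98}]]
clamp_orange [[{'location': [200.8, 229.4], 'confidence': 0.69}]]
[ 0.773 -0.854  0.011] [-0.    -0.    -0.103] 5.5
[ 1.05 -0.59  0.  ] [-0.    -0.    -0.107] 5.8
[ 1.186 -0.21   0.   ] [-0.    -0.    -0.107] 5.8
[1.137 0.186 0.   ] [-0.    -0.    -0.103] 5.5
[0.463 0.244 0.6  ] [-0.    -0.    -0.047] 3.8
[0.   0.   0.41] [0. 0. 0.] 2.0
```

Request:
{"fn": "jog_arm", "kwargs": {"plan": [{"x": 0.77,"y": -0.85,"wz": -0.1},{"x": 0.77,"y": -0.85,"wz": -0.1},{"x": 0.77,"y": -0.85,"wz": -0.1},{"x": 0.77,"y": -0.85,"wz": -0.1},{"x": 0.77,"y": -0.85,"wz": -0.1},{"x": 0.77,"y": -0.85,"wz": -0.1}], "hand": 1, "grip_force": 20}}

```text
invalid input at $.plan[0]: expected keys x, y, z, wx, wy, wz
```

Request:
{"fn": "jog_arm", "kwargs": {"plan": [{"x": 1,"y": -0.6,"wz": -0.11},{"x": 1,"y": -0.6,"wz": -0.11},{"x": 1,"y": -0.6,"wz": -0.11},{"x": 1,"y": -0.6,"wz": -0.11},{"x": 1,"y": -0.6,"wz": -0.11},{"x": 1,"y": -0.6,"wz": -0.11}]}}

```text
invalid input at $.plan[0]: expected keys x, y, z, wx, wy, wz
```

Request:
{"fn": "jog_arm", "kwargs": {"plan": [{"x": 1,"y": -0.2,"wz": -0.11},{"x": 1,"y": -0.2,"wz": -0.11},{"x": 1,"y": -0.2,"wz": -0.11},{"x": 1,"y": -0.2,"wz": -0.11},{"x": 1,"y": -0.2,"wz": -0.11},{"x": 1,"y": -0.2,"wz": -0.11}]}}

```text
invalid input at $.plan[0]: expected keys x, y, z, wx, wy, wz
```

Request:
{"fn": "jog_arm", "kwargs": {"plan": [{"x": 1,"y": 0.1,"wz": -0.1},{"x": 1,"y": 0.1,"wz": -0.1},{"x": 1,"y": 0.1,"wz": -0.1},{"x": 1,"y": 0.1,"wz": -0.1},{"x": 1,"y": 0.1,"wz": -0.1},{"x": 1,"y": 0.1,"wz": -0.1}]}}

```text
invalid input at $.plan[0]: expected keys x, y, z, wx, wy, wz
```

```bash
python3 - <<'E'
from pl import *
b=[.620,.346];g=Rd(105); print(cur()[0].round(3)); chain([(np.r_[b,.08],g),(np.r_[b,-.002],g)])
E
```

```text
[ 0.241 -0.63   0.202]
[ 3.514 -3.882  0.612] [-0.    -0.    -0.467] 25.3
[0.   0.   0.41] [0. 0. 0.] 2.0
```

All six keys are needed in each row.

Request:
{"fn": "jog_arm", "kwargs": {"plan": [{"x": 0.77,"y": -0.85,"z": 0,"wx": 0,"wy": 0,"wz": -0.1},{"x": 0.77,"y": -0.85,"z": 0,"wx": 0,"wy": 0,"wz": -0.1},{"x": 0.77,"y": -0.85,"z": 0,"wx": 0,"wy": 0,"wz": -0.1},{"x": 0.77,"y": -0.85,"z": 0,"wx": 0,"wy": 0,"wz": -0.1},{"x": 0.77,"y": -0.85,"z": 0,"wx": 0,"wy": 0,"wz": -0.1},{"x": 0.77,"y": -0.85,"z": 0,"wx": 0,"wy": 0,"wz": -0.1}], "hand": 1, "grip_force": 20}}

```text
t: 1.9
eef_pos: [0.3266, -0.4115, 0.2025]
tool_rot: [-0.001, 0.942, 0.336, 0.001]
contact_force: [0.3, -0.0, -0.3]
gripper_width: 1.002
```

Request:
{"fn": "jog_arm", "kwargs": {"plan": [{"x": 1,"y": -0.6,"z": 0,"wx": 0,"wy": 0,"wz": -0.11},{"x": 1,"y": -0.6,"z": 0,"wx": 0,"wy": 0,"wz": -0.11},{"x": 1,"y": -0.6,"z": 0,"wx": 0,"wy": 0,"wz": -0.11},{"x": 1,"y": -0.6,"z": 0,"wx": 0,"wy": 0,"wz": -0.11},{"x": 1,"y": -0.6,"z": 0,"wx": 0,"wy": 0,"wz": -0.11},{"x": 1,"y": -0.6,"z": 0,"wx": 0,"wy": 0,"wz": -0.11}]}}

```text
t: 2.4
eef_pos: [0.4066, -0.1886, 0.2034]
tool_rot: [-0.0, 0.87, 0.494, 0.001]
contact_force: [0.3, -0.3, 0.3]
gripper_width: 1.0
```

Request:
{"fn": "jog_arm", "kwargs": {"plan": [{"x": 1,"y": -0.2,"z": 0,"wx": 0,"wy": 0,"wz": -0.11},{"x": 1,"y": -0.2,"z": 0,"wx": 0,"wy": 0,"wz": -0.11},{"x": 1,"y": -0.2,"z": 0,"wx": 0,"wy": 0,"wz": -0.11},{"x": 1,"y": -0.2,"z": 0,"wx": 0,"wy": 0,"wz": -0.11},{"x": 1,"y": -0.2,"z": 0,"wx": 0,"wy": 0,"wz": -0.11},{"x": 1,"y": -0.2,"z": 0,"wx": 0,"wy": 0,"wz": -0.11}]}}

```text
t: 2.9
eef_pos: [0.477, 0.0125, 0.2049]
tool_rot: [-0.0, 0.768, 0.64, 0.004]
contact_force: [0.2, 0.3, 0.0]
gripper_width: 1.0
```

Request:
{"fn": "jog_arm", "kwargs": {"plan": [{"x": 1,"y": 0.1,"z": 0,"wx": 0,"wy": 0,"wz": -0.1},{"x": 1,"y": 0.1,"z": 0,"wx": 0,"wy": 0,"wz": -0.1},{"x": 1,"y": 0.1,"z": 0,"wx": 0,"wy": 0,"wz": -0.1},{"x": 1,"y": 0.1,"z": 0,"wx": 0,"wy": 0,"wz": -0.1},{"x": 1,"y": 0.1,"z": 0,"wx": 0,"wy": 0,"wz": -0.1},{"x": 1,"y": 0.1,"z": 0,"wx": 0,"wy": 0,"wz": -0.1}]}}

```text
t: 3.4
eef_pos: [0.5329, 0.2151, 0.2072]
tool_rot: [-0.002, 0.655, 0.755, 0.007]
contact_force: [-0.1, 0.9, 1.0]
gripper_width: 1.001
```

```bash
python3 - <<'E'
from pl import *
b=[.620,.346];g=Rd(105); print(cur()[0].round(3)); chain([(np.r_[b,.08],g),(np.r_[b,-.002],g)])
E
```

```text
[0.533 0.215 0.207]
[0.579 0.518 0.648] [ 0.003 -0.004 -0.038] 4.9
[0.   0.   0.41] [0. 0. 0.] 2.0
```

Request:
{"fn": "jog_arm", "kwargs": {"plan": [{"x": 0.58,"y": 0.52,"z": 0.5,"wx": 0.003,"wy": -0.004,"wz": -0.038},{"x": 0.58,"y": 0.52,"z": 0.65,"wx": 0.003,"wy": -0.004,"wz": -0.038},{"x": 0.58,"y": 0.52,"z": 0.65,"wx": 0.003,"wy": -0.004,"wz": -0.038},{"x": 0.58,"y": 0.52,"z": 0.65,"wx": 0.003,"wy": -0.004,"wz": -0.038},{"x": 0.58,"y": 0.52,"z": 0.65,"wx": 0.003,"wy": -0.004,"wz": -0.038},{"x": 0.58,"y": 0.52,"z": 0.65,"wx": 0.003,"wy": -0.004,"wz": -0.038},{"x": 0.58,"y": 0.52,"z": 0.65,"wx": 0.003,"wy": -0.004,"wz": -0.038}]}}

```text
t: 3.98
eef_pos: [0.6189, 0.3467, 0.0762]
tool_rot: [-0.001, 0.608, 0.794, -0.003]
contact_force: [-1.0, 0.4, 1.1]
gripper_width: 0.998
```

```bash
python3 - <<'E'
from pl import *
b=[.620,.346];g=Rd(105); print(cur()[0].round(3)); chain([(np.r_[b,-.002],g)])
save('top','t1.png',(210,110,200,150),3);save('side','s1.png',(220,160,200,160),3)
cv2.imwrite('pics/c1.png',np.hstack([cv2.imread('pics/t1.png'),cv2.imread('pics/s1.png')[:450]])[:,:][:, :])
i=cv2.imread('pics/c1.png');cv2.imwrite('pics/c1.png',cv2.resize(i,(800,300)))
E
```

```text
[0.619 0.347 0.076]
[-0.004  0.006  0.391] [-0.002  0.001  0.   ] 1.9
```

View pics/c1.png

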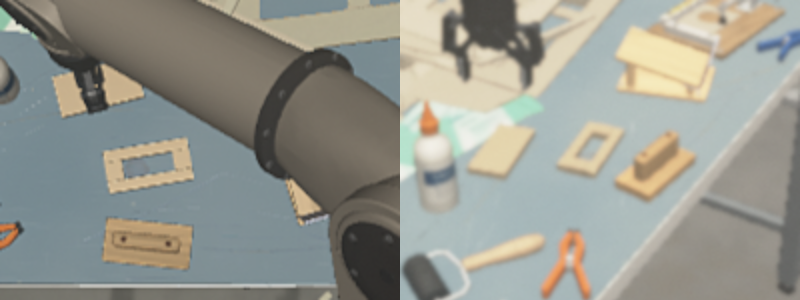

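The gripper (top view, near (90,90)) is centred over the backing board and the bottle is clear. Next I descend and grip.

Request:
{"fn": "jog_arm", "kwargs": {"plan": [{"x": 0,"y": 0,"z": 0.2,"wx": 0,"wy": 0,"wz": 0},{"x": 0,"y": 0,"z": 0.38,"wx": 0,"wy": 0,"wz": 0},{"x": 0,"y": 0,"z": 0.385,"wx": 0,"wy": 0,"wz": 0},{"x": 0,"y": 0,"z": 0.385,"wx": 0,"wy": 0,"wz": 0},{"x": 0,"y": 0,"z": 0.385,"wx": 0,"wy": 0,"wz": 0}]}}

```text
t: 4.5
eef_pos: [0.6224, 0.3453, 0.0063]
tool_rot: [0.002, 0.61, 0.793, 0.001]
contact_force: [0.2, 0.4, 1.0]
gripper_width: 1.0
```

Request:
{"fn": "jog_arm", "kwargs": {"plan": [{"x": 0,"y": 0,"z": 0,"wx": 0,"wy": 0,"wz": 0},{"x": 0,"y": 0,"z": 0,"wx": 0,"wy": 0,"wz": 0},{"x": 0,"y": 0,"z": 0,"wx": 0,"wy": 0,"wz": 0},{"x": 0,"y": 0,"z": 0,"wx": 0,"wy": 0,"wz": 0},{"x": 0,"y": 0,"z": 0,"wx": 0,"wy": 0,"wz": 0},{"x": 0,"y": 0,"z": 0,"wx": 0,"wy": 0,"wz": 0},{"x": 0,"y": 0,"z": 0,"wx": 0,"wy": 0,"wz": 0},{"x": 0,"y": 0,"z": 0,"wx": 0,"wy": 0,"wz": 0}], "hand": -1, "grip_force": 30}}

```text
t: 5.17
eef_pos: [0.6222, 0.3454, 0.0061]
tool_rot: [0.002, 0.61, 0.793, 0.001]
contact_force: [-0.7, 1.1, 0.2]
gripper_width: -0.002
```

```bash
python3 - <<'E'
from pl import *
a=save('top','t2.png',(210,110,120,90),4);b=save('side','s2.png',(230,190,120,90),4)
cv2.imwrite('pics/c2.png',cv2.resize(np.hstack([a,b]),(800,300),interpolation=cv2.INTER_CUBIC))
E
```

```text
(no output)
```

View pics/c2.png

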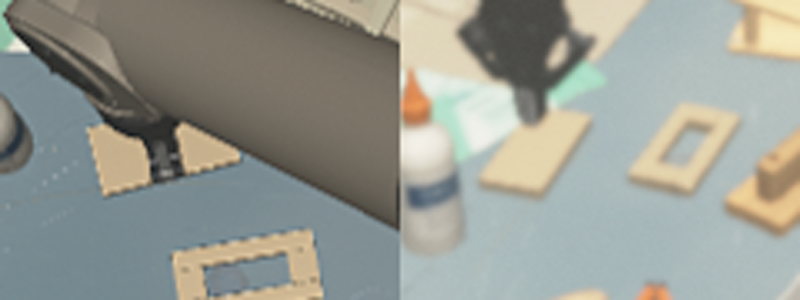

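```bash
python3 - <<'E'
from pl import *
print(tri((269,226.6),(259.5,163.4)).round(4)); p,R=cur();print(p.round(4),proj('top',p).round(1),proj('side',p).round(1),R.round(3)[:,2], proj('side',[.6222,.3454,.03]),proj('top',[.6222,.3454,.03]))
for c in('side','top'):print(c,[(np.round(q['location'],1),q['confidence']) for q in finder.place_of(c,'backing_mid')[:1]])
E
```

```text
[0.5962 0.3491 0.0398]
[0.6222 0.3454 0.0061] [259.7 152.6] [269.5 234. ] [ 0.004 -0.    -1.   ] [268.91535935 227.39381133] [258.75766556 150.5756835 ]
side [(array([268.6, 233.5]), 0.66)]
top [(array([258.8, 152.1]), 0.96)]
```

```bash
python3 - <<'E'
from pl import *
a=save('side','s3.png',(240,195,60,56),1);p,_=cur();a=np.ascontiguousarray(cv2.resize(a,None,fx=10,fy=10,interpolation=cv2.INTER_NEAREST))
for z in (.006,.012,.03):
    u=(proj('side',[p[0],p[1],z])-[240,195]+.5)*10; cv2.circle(a,(int(u[0]),int(u[1])),3,(0,0,255),-1)
for s in(-1,1):
  for t in (-1,1):
    q=np.r_[np.array([.6198,.3468])+s*.06*np.array([np.cos(1.832),np.sin(1.832)])+t*.03*np.array([np.cos(.262),np.sin(.262)]),.012]
    u=(proj('side',q)-[240,195]+.5)*10; cv2.circle(a,(int(u[0]),int(u[1])),3,(0,255,0),-1)
cv2.imwrite('pics/s3.png',a)
E
```

```text
(no output)
```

View pics/s3.png

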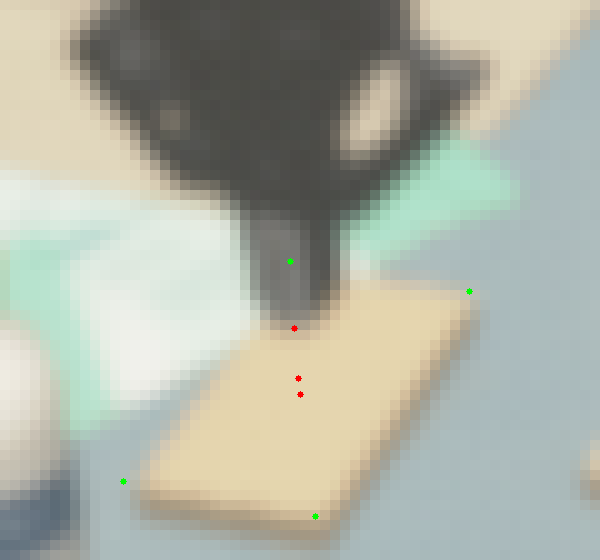

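```bash
python3 - <<'E'
from pl import *
o=monitor.get_obs();print({k:np.round(o[k],3) for k in o})
E
```

```text
{'t': np.float64(5.417), 'q': array([-0.234,  0.809, -0.556,  1.561,  0.505,  0.916, -0.704]), 'joint_vel': array([ 0.001, -0.002,  0.   ,  0.   ,  0.   , -0.001, -0.001]), 'joint_torque': array([-5.0000e-03, -6.9380e+01, -1.0284e+01, -2.1914e+01,  2.1000e-02,
       -6.0000e-03,  0.0000e+00]), 'eef_pos': array([0.622, 0.345, 0.006]), 'tool_rot': array([0.002, 0.61 , 0.793, 0.001]), 'contact_force': array([-0.329,  0.331, -1.056]), 'torque': array([-0.035,  0.018,  0.009]), 'gripper_width': np.float64(0.001)}
```

Request:
{"fn": "jog_arm", "kwargs": {"plan": [{"x": 0,"y": 0,"z": 0.01,"wx": 0,"wy": 0,"wz": 0},{"x": 0,"y": 0,"z": 0.02,"wx": 0,"wy": 0,"wz": 0},{"x": 0,"y": 0,"z": 0.03,"wx": 0,"wy": 0,"wz": 0},{"x": 0,"y": 0,"z": 0.03,"wx": 0,"wy": 0,"wz": 0}]}}

```text
t: 5.75
eef_pos: [0.6219, 0.3451, -0.0005]
tool_rot: [0.001, 0.61, 0.793, 0.001]
contact_force: [0.2, 0.3, -0.9]
gripper_width: -0.0
```

Request:
{"fn": "jog_arm", "kwargs": {"plan": [{"x": 0,"y": 0,"z": 0.01,"wx": 0,"wy": 0,"wz": 0},{"x": 0,"y": 0,"z": 0.02,"wx": 0,"wy": 0,"wz": 0},{"x": 0,"y": 0,"z": 0.025,"wx": 0,"wy": 0,"wz": 0},{"x": 0,"y": 0,"z": 0.025,"wx": 0,"wy": 0,"wz": 0}]}}

```text
t: 6.08
eef_pos: [0.6217, 0.3449, -0.006]
tool_rot: [0.001, 0.61, 0.793, 0.0]
contact_force: [-0.4, 0.1, 0.4]
gripper_width: 0.005
```

```bash
python3 - <<'E'
from pl import *
a=save('side','s4.png',(240,180,60,65),9);p,_=cur();print(p)
E
```

```text
[ 0.62186628  0.34498868 -0.00573199]
```

View pics/s4.png

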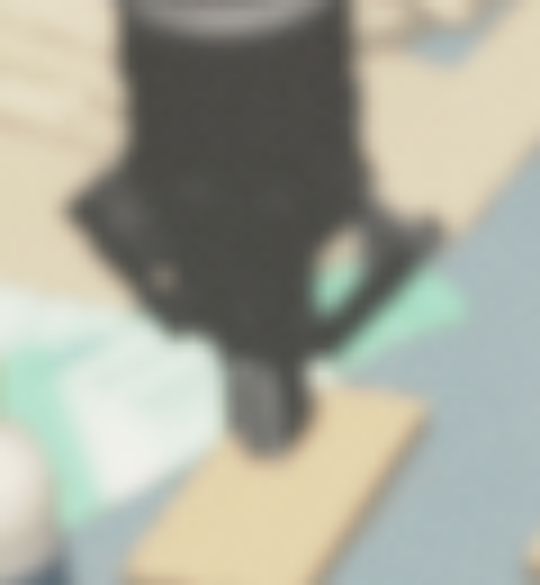

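Request:
{"fn": "jog_arm", "kwargs": {"plan": [{"x": 0,"y": 0,"z": 0.01,"wx": 0,"wy": 0,"wz": 0},{"x": 0,"y": 0,"z": 0.02,"wx": 0,"wy": 0,"wz": 0},{"x": 0,"y": 0,"z": 0.03,"wx": 0,"wy": 0,"wz": 0},{"x": 0,"y": 0,"z": 0.035,"wx": 0,"wy": 0,"wz": 0},{"x": 0,"y": 0,"z": 0.035,"wx": 0,"wy": 0,"wz": 0}]}}

```text
t: 6.55
eef_pos: [0.6217, 0.3448, -0.0132]
tool_rot: [0.001, 0.61, 0.793, 0.0]
contact_force: [-0.1, 0.4, -0.2]
gripper_width: 0.001
```

Request:
{"fn": "jog_arm", "kwargs": {"plan": [{"x": 0,"y": 0,"z": 0.005,"wx": 0,"wy": 0,"wz": 0},{"x": 0,"y": 0,"z": 0.01,"wx": 0,"wy": 0,"wz": 0},{"x": 0,"y": 0,"z": 0.015,"wx": 0,"wy": 0,"wz": 0},{"x": 0,"y": 0,"z": 0.015,"wx": 0,"wy": 0,"wz": 0}]}}

```text
t: 6.88
eef_pos: [0.6216, 0.3447, -0.0164]
tool_rot: [0.001, 0.61, 0.793, -0.0]
contact_force: [-0.1, 0.3, -0.3]
gripper_width: -0.0
```

Request:
{"fn": "jog_arm", "kwargs": {"plan": [{"x": 0,"y": 0,"z": 0.005,"wx": 0,"wy": 0,"wz": 0},{"x": 0,"y": 0,"z": 0.01,"wx": 0,"wy": 0,"wz": 0},{"x": 0,"y": 0,"z": 0.015,"wx": 0,"wy": 0,"wz": 0},{"x": 0,"y": 0,"z": 0.015,"wx": 0,"wy": 0,"wz": 0}]}}

```text
t: 7.22
eef_pos: [0.6218, 0.3448, -0.0168]
tool_rot: [0.002, 0.61, 0.793, -0.0]
contact_force: [-5.6, -3.6, 16.5]
gripper_width: -0.001
```

Touch contact on the 12 mm board came at a reported z of -0.0165, so the true fingertip is about 28 mm above the reported TCP. I'll correct for that and regrasp.

Request:
{"fn": "jog_arm", "kwargs": {"plan": [{"x": 0,"y": 0,"z": -0.1,"wx": 0,"wy": 0,"wz": 0},{"x": 0,"y": 0,"z": -0.1,"wx": 0,"wy": 0,"wz": 0},{"x": 0,"y": 0,"z": -0.1,"wx": 0,"wy": 0,"wz": 0},{"x": 0,"y": 0,"z": -0.1,"wx": 0,"wy": 0,"wz": 0},{"x": 0,"y": 0,"z": -0.1,"wx": 0,"wy": 0,"wz": 0},{"x": 0,"y": 0,"z": -0.1,"wx": 0,"wy": 0,"wz": 0},{"x": 0,"y": 0,"z": -0.05,"wx": 0,"wy": 0,"wz": 0},{"x": 0,"y": 0,"z": 0,"wx": 0,"wy": 0,"wz": 0},{"x": 0,"y": 0,"z": 0.04,"wx": 0,"wy": 0,"wz": 0},{"x": 0,"y": 0,"z": 0.065,"wx": 0,"wy": 0,"wz": 0},{"x": 0,"y": 0,"z": 0.065,"wx": 0,"wy": 0,"wz": 0},{"x": 0,"y": 0,"z": 0.065,"wx": 0,"wy": 0,"wz": 0}], "hand": 1}}

```text
t: 8.22
eef_pos: [0.6214, 0.3446, -0.0306]
tool_rot: [0.001, 0.61, 0.793, -0.001]
contact_force: [0.2, 0.5, 1.1]
gripper_width: 1.0
```

Request:
{"fn": "jog_arm", "kwargs": {"plan": [{"x": 0,"y": 0,"z": 0,"wx": 0,"wy": 0,"wz": 0},{"x": 0,"y": 0,"z": 0,"wx": 0,"wy": 0,"wz": 0},{"x": 0,"y": 0,"z": 0,"wx": 0,"wy": 0,"wz": 0},{"x": 0,"y": 0,"z": 0,"wx": 0,"wy": 0,"wz": 0},{"x": 0,"y": 0,"z": 0,"wx": 0,"wy": 0,"wz": 0},{"x": 0,"y": 0,"z": 0,"wx": 0,"wy": 0,"wz": 0}], "hand": -1, "grip_force": 25}}

```text
t: 8.72
eef_pos: [0.6217, 0.345, -0.0301]
tool_rot: [0.002, 0.61, 0.793, -0.0]
contact_force: [-0.0, 0.1, 4.2]
gripper_width: 0.696
```

```bash
cat >> pl.py <<'E'
S0=np.array([.4485,.0124,.032]); YAW=16.5
def sh(x,y,z): # tool pose with reported TCP at shelf coords; tool x up slope
    A=Rs(YAW); return S0+A@[x,y,z], A@np.diag([1,-1,-1.])
def mid(a,b,k): 
    return a[0]+k*(b[0]-a[0]), a[1]@Ro.from_rotvec(Ro.from_matrix(a[1].T@b[1]).as_rotvec()*k).as_matrix()
E
python3 - <<'E'
from pl import *
c=cur(); up=(c[0]+[0,0,.13],c[1]); h=sh(.07,0,.06)
m=mid(up,h,.5)
chain([up,m,h,sh(.068,0,-.024)])
E
```

```text
[-0.002  0.001 -0.65 ] [0. 0. 0.] 3.1
[-0.689 -0.502 -0.019] [-0.032  0.033  0.244] 6.2
[-0.835  0.121 -0.123] [-0.032  0.033  0.244] 6.2
[-0.01 -0.    0.42] [0. 0. 0.] 2.0
```

Request:
{"fn": "jog_arm", "kwargs": {"plan": [{"x": 0,"y": 0,"z": -0.1,"wx": 0,"wy": 0,"wz": 0},{"x": 0,"y": 0,"z": -0.25,"wx": 0,"wy": 0,"wz": 0},{"x": 0,"y": 0,"z": -0.45,"wx": 0,"wy": 0,"wz": 0},{"x": 0,"y": 0,"z": -0.65,"wx": 0,"wy": 0,"wz": 0},{"x": 0,"y": 0,"z": -0.65,"wx": 0,"wy": 0,"wz": 0}]}}

```text
t: 9.13
eef_pos: [0.6253, 0.3488, 0.1091]
tool_rot: [0.004, 0.61, 0.793, 0.006]
contact_force: [1.0, 1.8, 1.2]
gripper_width: 0.693
```

Request:
{"fn": "jog_arm", "kwargs": {"plan": [{"x": -0.69,"y": -0.5,"z": -0.02,"wx": -0.03,"wy": 0.03,"wz": 0.24},{"x": -0.69,"y": -0.5,"z": -0.02,"wx": -0.03,"wy": 0.03,"wz": 0.24},{"x": -0.69,"y": -0.5,"z": -0.02,"wx": -0.03,"wy": 0.03,"wz": 0.24},{"x": -0.69,"y": -0.5,"z": -0.02,"wx": -0.03,"wy": 0.03,"wz": 0.24},{"x": -0.69,"y": -0.5,"z": -0.02,"wx": -0.03,"wy": 0.03,"wz": 0.24},{"x": -0.69,"y": -0.5,"z": -0.02,"wx": -0.03,"wy": 0.03,"wz": 0.24},{"x": -0.69,"y": -0.5,"z": -0.02,"wx": -0.03,"wy": 0.03,"wz": 0.24},{"x": -0.69,"y": -0.5,"z": -0.02,"wx": -0.03,"wy": 0.03,"wz": 0.24}]}}

```text
t: 9.8
eef_pos: [0.5635, 0.1897, 0.1114]
tool_rot: [-0.007, 0.856, 0.512, 0.071]
contact_force: [0.4, -0.4, -0.5]
gripper_width: 0.692
```

```bash
python3 - <<'E'
from pl import *
chain([sh(.07,0,.06)]);print(monitor.get_obs()['q'].round(2))
E
```

```text
[-0.865  0.1   -0.09 ] [-0.031  0.032  0.249] 6.4
[-0.01  0.43 -0.5   1.93  0.27  0.71 -1.14]
```

Request:
{"fn": "jog_arm", "kwargs": {"plan": [{"x": -0.865,"y": 0.1,"z": -0.09,"wx": -0.03,"wy": 0.03,"wz": 0.25},{"x": -0.865,"y": 0.1,"z": -0.09,"wx": -0.03,"wy": 0.03,"wz": 0.25},{"x": -0.865,"y": 0.1,"z": -0.09,"wx": -0.03,"wy": 0.03,"wz": 0.25},{"x": -0.865,"y": 0.1,"z": -0.09,"wx": -0.03,"wy": 0.03,"wz": 0.25},{"x": -0.865,"y": 0.1,"z": -0.09,"wx": -0.03,"wy": 0.03,"wz": 0.25},{"x": -0.865,"y": 0.1,"z": -0.09,"wx": -0.03,"wy": 0.03,"wz": 0.25},{"x": -0.865,"y": 0.1,"z": -0.09,"wx": -0.03,"wy": 0.03,"wz": 0.25},{"x": -0.865,"y": 0.1,"z": -0.09,"wx": -0.03,"wy": 0.03,"wz": 0.25},{"x": -0.865,"y": 0.1,"z": -0.09,"wx": -0.03,"wy": 0.03,"wz": 0.25}]}}

```text
t: 10.55
eef_pos: [0.4988, 0.0283, 0.1081]
tool_rot: [-0.018, 0.981, 0.144, 0.125]
contact_force: [0.3, 0.3, -1.1]
gripper_width: 0.695
```

```bash
python3 - <<'E'
from pl import *
chain([sh(.07,0,.06),sh(.068,0,-.02)]);print(monitor.get_obs()['q'].round(2))
a=save('side','s5.png',(310,145,90,75),1)
cv2.imwrite('pics/s5.png',cv2.resize(a,None,fx=8,fy=8,interpolation=cv2.INTER_CUBIC))
E
```

```text
[-0.003  0.005 -0.   ] [-0.     0.002  0.001] 0.1
[-0.01  0.    0.4 ] [0. 0. 0.] 1.9
[ 0.15  0.22 -0.34  2.23  0.1   0.45 -1.54]
```

View pics/s5.png

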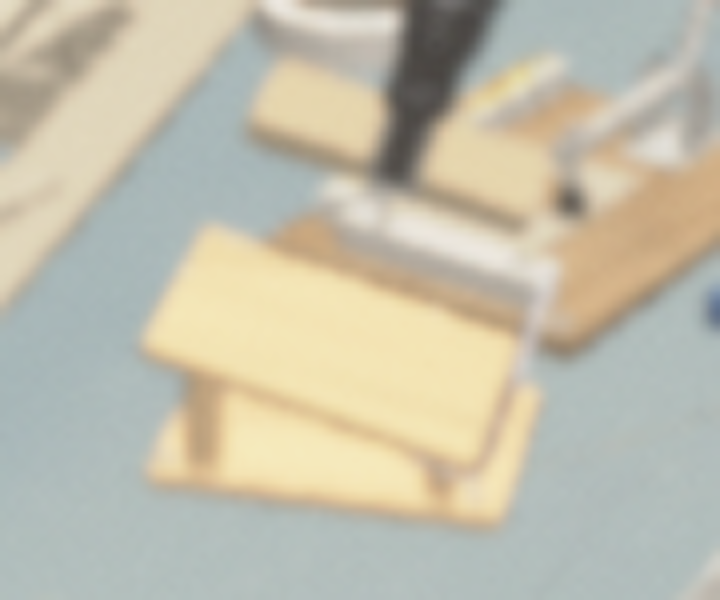

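The board is held parallel to the shelf and is high above it. Its lower left edge runs from (250,130) to (525,225) in the crop. I'll compare that with the projections.

```bash
python3 - <<'E'
from pl import *
p,R=cur(); A=R@np.diag([1,-1,-1.])
for n,b in (('tool',A@[0,0,.030]),('world',np.array([0,0,.0285])+A@[0,0,.0015])):
    for x in(.06,-.06): print(n,x,((proj('side',p+b+A@[x,.03,0])-[310,145]+.5)*8).round(0))
    for y in(.03,-.03): print(n,'lowtop',y,((proj('side',p+b+A@[-.06,y,.012])-[310,145]+.5)*8).round(0))
for l in [(.146,.055,0),(0,.055,0)]: print('shelf',((proj('side',S0+Rs(YAW)@l)-[310,145]+.5)*8).round(0))
E
```

```text
tool 0.06 [243. 143.]
tool -0.06 [526. 243.]
tool lowtop 0.03 [535. 218.]
tool lowtop -0.03 [558. 154.]
world 0.06 [226. 139.]
world -0.06 [508. 239.]
world lowtop 0.03 [517. 213.]
world lowtop -0.03 [541. 150.]
shelf [137. 339.]
shelf [472. 463.]
```

Tool-axis bias fits the picture. Descending.

Request:
{"fn": "jog_arm", "kwargs": {"plan": [{"x": -0.01,"y": 0.005,"z": 0.15,"wx": 0,"wy": 0.002,"wz": 0},{"x": -0.01,"y": 0.005,"z": 0.3,"wx": 0,"wy": 0.002,"wz": 0},{"x": -0.01,"y": 0.005,"z": 0.4,"wx": 0,"wy": 0.002,"wz": 0},{"x": -0.01,"y": 0.005,"z": 0.4,"wx": 0,"wy": 0.002,"wz": 0},{"x": -0.01,"y": 0.005,"z": 0.4,"wx": 0,"wy": 0.002,"wz": 0}]}}

```text
t: 11.02
eef_pos: [0.5161, 0.0331, 0.0294]
tool_rot: [-0.019, 0.981, 0.145, 0.127]
contact_force: [0.1, 0.9, -0.5]
gripper_width: 0.693
```

Request:
{"fn": "jog_arm", "kwargs": {"plan": [{"x": 0,"y": 0,"z": 0.01,"wx": 0,"wy": 0,"wz": 0},{"x": 0,"y": 0,"z": 0.02,"wx": 0,"wy": 0,"wz": 0},{"x": 0,"y": 0,"z": 0.03,"wx": 0,"wy": 0,"wz": 0},{"x": 0,"y": 0,"z": 0.03,"wx": 0,"wy": 0,"wz": 0}]}}

```text
t: 11.35
eef_pos: [0.5181, 0.0334, 0.0242]
tool_rot: [-0.019, 0.981, 0.145, 0.128]
contact_force: [0.3, 0.0, -1.1]
gripper_width: 0.694
```

```bash
python3 - <<'E'
from pl import *
p,R=cur(); print((Rs(YAW).T@(p-S0)).round(4)); chain([sh(.068,0,-.03)])
E
```

```text
[ 0.0682  0.0004 -0.0263]
[-0.001  0.002  0.018] [-0.     0.001  0.002] 0.1
```

Request:
{"fn": "jog_arm", "kwargs": {"plan": [{"x": 0,"y": 0,"z": 0.01,"wx": 0,"wy": 0,"wz": 0},{"x": 0,"y": 0,"z": 0.015,"wx": 0,"wy": 0,"wz": 0},{"x": 0,"y": 0,"z": 0.02,"wx": 0,"wy": 0,"wz": 0},{"x": 0,"y": 0,"z": 0.02,"wx": 0,"wy": 0,"wz": 0}]}}

```text
t: 11.68
eef_pos: [0.5192, 0.0336, 0.0206]
tool_rot: [-0.019, 0.981, 0.145, 0.128]
contact_force: [-1.7, -0.7, 3.8]
gripper_width: 0.694
```

Request:
{"fn": "jog_arm", "kwargs": {"plan": [{"x": 0,"y": 0,"z": 0.005,"wx": 0,"wy": 0,"wz": 0},{"x": 0,"y": 0,"z": 0.01,"wx": 0,"wy": 0,"wz": 0},{"x": 0,"y": 0,"z": 0.01,"wx": 0,"wy": 0,"wz": 0}]}}

```text
t: 11.93
eef_pos: [0.5194, 0.0336, 0.0204]
tool_rot: [-0.018, 0.981, 0.145, 0.128]
contact_force: [-12.7, -2.2, 29.1]
gripper_width: 0.694
```

Request:
{"fn": "jog_arm", "kwargs": {"plan": [{"x": -0.01,"y": 0,"z": 0,"wx": 0,"wy": 0,"wz": 0},{"x": -0.02,"y": 0,"z": 0,"wx": 0,"wy": 0,"wz": 0},{"x": -0.03,"y": 0,"z": 0,"wx": 0,"wy": 0,"wz": 0},{"x": -0.035,"y": 0,"z": 0,"wx": 0,"wy": 0,"wz": 0},{"x": -0.035,"y": 0,"z": 0,"wx": 0,"wy": 0,"wz": 0}]}}

```text
t: 12.35
eef_pos: [0.5138, 0.0319, 0.0189]
tool_rot: [-0.018, 0.981, 0.145, 0.129]
contact_force: [-0.0, 0.4, 4.8]
gripper_width: 0.69
```

Request:
{"fn": "jog_arm", "kwargs": {"plan": [{"x": -0.005,"y": 0,"z": 0,"wx": 0,"wy": 0,"wz": 0},{"x": -0.01,"y": 0,"z": 0,"wx": 0,"wy": 0,"wz": 0},{"x": -0.015,"y": 0,"z": 0,"wx": 0,"wy": 0,"wz": 0},{"x": -0.015,"y": 0,"z": 0,"wx": 0,"wy": 0,"wz": 0}]}}

```text
t: 12.68
eef_pos: [0.5111, 0.0311, 0.0182]
tool_rot: [-0.018, 0.981, 0.145, 0.129]
contact_force: [0.3, 0.5, 3.1]
gripper_width: 0.693
```

```bash
python3 - <<'E'
from pl import *
p,R=cur(); print((Rs(YAW).T@(p-S0)).round(4),(Rs(YAW).T@monitor.get_obs()['contact_force']).round(1))
E
```

```text
[ 0.0595  0.0001 -0.0303] [1.3 0.4 2.9]
```

Not against the backstop yet, so I continue in small steps.

Request:
{"fn": "jog_arm", "kwargs": {"plan": [{"x": -0.005,"y": 0,"z": 0,"wx": 0,"wy": 0,"wz": 0},{"x": -0.01,"y": 0,"z": 0,"wx": 0,"wy": 0,"wz": 0},{"x": -0.015,"y": 0,"z": 0,"wx": 0,"wy": 0,"wz": 0},{"x": -0.015,"y": 0,"z": 0,"wx": 0,"wy": 0,"wz": 0}]}}

```text
t: 13.02
eef_pos: [0.5086, 0.0303, 0.0175]
tool_rot: [-0.018, 0.981, 0.145, 0.13]
contact_force: [2.2, -0.3, 2.7]
gripper_width: 0.694
```

Request:
{"fn": "jog_arm", "kwargs": {"plan": [{"x": -0.005,"y": 0,"z": 0,"wx": 0,"wy": 0,"wz": 0},{"x": -0.01,"y": 0,"z": 0,"wx": 0,"wy": 0,"wz": 0},{"x": -0.015,"y": 0,"z": 0,"wx": 0,"wy": 0,"wz": 0},{"x": -0.015,"y": 0,"z": 0,"wx": 0,"wy": 0,"wz": 0}]}}

```text
t: 13.35
eef_pos: [0.5086, 0.0303, 0.0178]
tool_rot: [-0.019, 0.98, 0.145, 0.132]
contact_force: [6.6, 1.2, 1.3]
gripper_width: 0.693
```

```bash
python3 - <<'E'
from pl import *
p,R=cur(); print((Rs(YAW).T@(p-S0)).round(4),(Rs(YAW).T@monitor.get_obs()['contact_force']).round(1))
E
```

```text
[ 0.0569  0.0001 -0.0299] [ 6.8 -0.7 -0.4]
```

Backstop contact at shelf x=0.057. Release and retreat.

Request:
{"fn": "jog_arm", "kwargs": {"plan": [{"x": 0,"y": 0,"z": 0,"wx": 0,"wy": 0,"wz": 0},{"x": 0,"y": 0,"z": 0,"wx": 0,"wy": 0,"wz": 0},{"x": 0,"y": 0,"z": 0,"wx": 0,"wy": 0,"wz": 0},{"x": 0,"y": 0,"z": 0,"wx": 0,"wy": 0,"wz": 0},{"x": 0,"y": 0,"z": 0,"wx": 0,"wy": 0,"wz": 0},{"x": 0,"y": 0,"z": -0.1,"wx": 0,"wy": 0,"wz": 0},{"x": 0,"y": 0,"z": -0.25,"wx": 0,"wy": 0,"wz": 0},{"x": 0,"y": 0,"z": -0.4,"wx": 0,"wy": 0,"wz": 0},{"x": 0,"y": 0,"z": -0.55,"wx": 0,"wy": 0,"wz": 0},{"x": 0,"y": 0,"z": -0.55,"wx": 0,"wy": 0,"wz": 0}], "hand": 1}}

```text
t: 14.18
eef_pos: [0.4821, 0.0217, 0.1283]
tool_rot: [-0.018, 0.98, 0.145, 0.135]
contact_force: [0.2, -0.5, 0.0]
gripper_width: 1.002
```

```bash
python3 - <<'E'
from pl import *
c=cur();g=Rd(100.4);h=(np.array([.509,.273,.06]),g);a=mid(c,h,.5)
chain([a,h,(np.array([.509,.273,-.031]),g)])
a=save('side','s6.png',(310,145,90,75),1)
cv2.imwrite('pics/s6.png',cv2.resize(a,None,fx=8,fy=8,interpolation=cv2.INTER_CUBIC))
E
```

```text
[ 0.191 -0.583  0.228] [ 0.032 -0.035 -0.231] 5.9
[ 0.545 -0.279  0.232] [ 0.032 -0.035 -0.231] 5.9
[0.    0.    0.455] [0. 0. 0.] 2.2
```

View pics/s6.png

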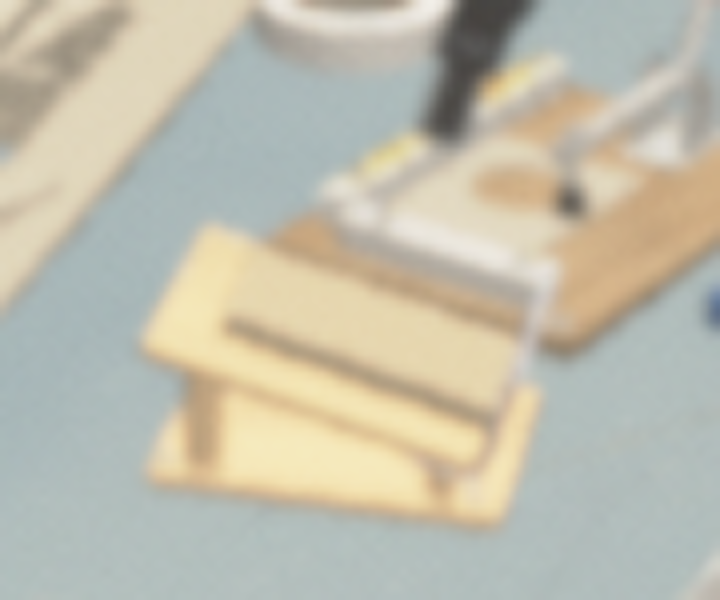

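Backing lies flat at the backstop, with its long edge parallel to the shelf (crop (230,325) to (490,415)). Next is the window board.

Request:
{"fn": "jog_arm", "kwargs": {"plan": [{"x": 0.19,"y": -0.58,"z": 0.12,"wx": 0.032,"wy": -0.035,"wz": -0.23},{"x": 0.19,"y": -0.58,"z": 0.12,"wx": 0.032,"wy": -0.035,"wz": -0.23},{"x": 0.19,"y": -0.58,"z": 0.12,"wx": 0.032,"wy": -0.035,"wz": -0.23},{"x": 0.19,"y": -0.58,"z": 0.12,"wx": 0.032,"wy": -0.035,"wz": -0.23},{"x": 0.19,"y": -0.58,"z": 0.12,"wx": 0.032,"wy": -0.035,"wz": -0.23},{"x": 0.19,"y": -0.58,"z": 0.12,"wx": 0.032,"wy": -0.035,"wz": -0.23},{"x": 0.19,"y": -0.58,"z": 0.12,"wx": 0.032,"wy": -0.035,"wz": -0.23}]}}

```text
t: 14.82
eef_pos: [0.4897, 0.1454, 0.1117]
tool_rot: [-0.01, 0.869, 0.49, 0.071]
contact_force: [-0.1, -0.4, -0.8]
gripper_width: 1.002
```

```bash
python3 - <<'E'
from pl import *
chain([(np.array([.509,.273,.04]),Rd(100.4))])
E
```

```text
[ 0.544 -0.267  0.421] [ 0.031 -0.035 -0.23 ] 5.9
```

Request:
{"fn": "jog_arm", "kwargs": {"plan": [{"x": 0.545,"y": -0.265,"z": 0.42,"wx": 0.031,"wy": -0.035,"wz": -0.23},{"x": 0.545,"y": -0.265,"z": 0.42,"wx": 0.031,"wy": -0.035,"wz": -0.23},{"x": 0.545,"y": -0.265,"z": 0.42,"wx": 0.031,"wy": -0.035,"wz": -0.23},{"x": 0.545,"y": -0.265,"z": 0.42,"wx": 0.031,"wy": -0.035,"wz": -0.23},{"x": 0.545,"y": -0.265,"z": 0.42,"wx": 0.031,"wy": -0.035,"wz": -0.23},{"x": 0.545,"y": -0.265,"z": 0.42,"wx": 0.031,"wy": -0.035,"wz": -0.23},{"x": 0.545,"y": -0.265,"z": 0.42,"wx": 0.031,"wy": -0.035,"wz": -0.23},{"x": 0.545,"y": -0.265,"z": 0.42,"wx": 0.031,"wy": -0.035,"wz": -0.23},{"x": 0.545,"y": -0.265,"z": 0.42,"wx": 0.031,"wy": -0.035,"wz": -0.23}]}}

```text
t: 15.57
eef_pos: [0.509, 0.2721, 0.0397]
tool_rot: [0.001, 0.642, 0.766, -0.0]
contact_force: [1.1, -0.0, -0.7]
gripper_width: 1.0
```

```bash
python3 - <<'E'
from pl import *
print(cur()[0].round(3));chain([(np.array([.509,.273,-.031]),Rd(100.4))])
E
```

```text
[0.509 0.272 0.04 ]
[0.005 0.001 0.353] [ 0.     0.    -0.002] 1.7
```

Request:
{"fn": "jog_arm", "kwargs": {"plan": [{"x": 0,"y": 0,"z": 0.12,"wx": 0,"wy": 0,"wz": 0},{"x": 0,"y": 0,"z": 0.22,"wx": 0,"wy": 0,"wz": 0},{"x": 0,"y": 0,"z": 0.3,"wx": 0,"wy": 0,"wz": 0},{"x": 0,"y": 0,"z": 0.35,"wx": 0,"wy": 0,"wz": 0},{"x": 0,"y": 0,"z": 0.35,"wx": 0,"wy": 0,"wz": 0},{"x": 0,"y": 0,"z": 0.35,"wx": 0,"wy": 0,"wz": 0}]}}

```text
t: 16.07
eef_pos: [0.5089, 0.2717, -0.0302]
tool_rot: [0.001, 0.643, 0.766, -0.0]
contact_force: [0.7, -0.6, 0.5]
gripper_width: 0.999
```

Request:
{"fn": "jog_arm", "kwargs": {"plan": [{"x": 0,"y": 0,"z": 0,"wx": 0,"wy": 0,"wz": 0},{"x": 0,"y": 0,"z": 0,"wx": 0,"wy": 0,"wz": 0},{"x": 0,"y": 0,"z": 0,"wx": 0,"wy": 0,"wz": 0},{"x": 0,"y": 0,"z": 0,"wx": 0,"wy": 0,"wz": 0},{"x": 0,"y": 0,"z": 0,"wx": 0,"wy": 0,"wz": 0},{"x": 0,"y": 0,"z": 0,"wx": 0,"wy": 0,"wz": 0}], "hand": -1}}

```text
t: 16.57
eef_pos: [0.5096, 0.272, -0.0289]
tool_rot: [0.001, 0.643, 0.766, 0.0]
contact_force: [-2.2, -1.5, 7.0]
gripper_width: 0.695
```

```bash
python3 - <<'E'
from pl import *
c=cur(); up=(c[0]+[0,0,.15],c[1]); h=sh(.067,0,.07); m=mid(up,h,.5)
print(c[0].round(4));chain([up,m,h])
E
```

```text
[ 0.5096  0.272  -0.0289]
[-0.001  0.002 -0.75 ] [0. 0. 0.] 3.6
[-0.6   -0.147  0.011] [-0.03   0.034  0.23 ] 5.9
[-0.544  0.289 -0.046] [-0.03   0.034  0.23 ] 5.9
```

Request:
{"fn": "jog_arm", "kwargs": {"plan": [{"x": 0,"y": 0,"z": -0.1,"wx": 0,"wy": 0,"wz": 0},{"x": 0,"y": 0,"z": -0.25,"wx": 0,"wy": 0,"wz": 0},{"x": 0,"y": 0,"z": -0.45,"wx": 0,"wy": 0,"wz": 0},{"x": 0,"y": 0,"z": -0.6,"wx": 0,"wy": 0,"wz": 0},{"x": 0,"y": 0,"z": -0.75,"wx": 0,"wy": 0,"wz": 0},{"x": 0,"y": 0,"z": -0.75,"wx": 0,"wy": 0,"wz": 0}]}}

```text
t: 17.07
eef_pos: [0.5124, 0.275, 0.1277]
tool_rot: [0.003, 0.643, 0.766, 0.005]
contact_force: [0.9, 0.0, -0.4]
gripper_width: 0.692
```

Request:
{"fn": "jog_arm", "kwargs": {"plan": [{"x": -0.6,"y": -0.15,"z": 0,"wx": -0.03,"wy": 0.034,"wz": 0.23},{"x": -0.6,"y": -0.15,"z": 0,"wx": -0.03,"wy": 0.034,"wz": 0.23},{"x": -0.6,"y": -0.15,"z": 0,"wx": -0.03,"wy": 0.034,"wz": 0.23},{"x": -0.6,"y": -0.15,"z": 0,"wx": -0.03,"wy": 0.034,"wz": 0.23},{"x": -0.6,"y": -0.15,"z": 0,"wx": -0.03,"wy": 0.034,"wz": 0.23},{"x": -0.6,"y": -0.15,"z": 0,"wx": -0.03,"wy": 0.034,"wz": 0.23},{"x": -0.6,"y": -0.15,"z": 0,"wx": -0.03,"wy": 0.034,"wz": 0.23},{"x": -0.6,"y": -0.15,"z": 0,"wx": -0.03,"wy": 0.034,"wz": 0.23}]}}

```text
t: 17.73
eef_pos: [0.5032, 0.1514, 0.1273]
tool_rot: [-0.009, 0.869, 0.489, 0.075]
contact_force: [-0.1, 0.8, 1.0]
gripper_width: 0.69
```

```bash
python3 - <<'E'
from pl import *
chain([sh(.066,0,.05)])
E
```

```text
[-0.564  0.291  0.089] [-0.029  0.031  0.232] 5.9
```

Request:
{"fn": "jog_arm", "kwargs": {"plan": [{"x": -0.565,"y": 0.29,"z": 0.09,"wx": -0.029,"wy": 0.031,"wz": 0.232},{"x": -0.565,"y": 0.29,"z": 0.09,"wx": -0.029,"wy": 0.031,"wz": 0.232},{"x": -0.565,"y": 0.29,"z": 0.09,"wx": -0.029,"wy": 0.031,"wz": 0.232},{"x": -0.565,"y": 0.29,"z": 0.09,"wx": -0.029,"wy": 0.031,"wz": 0.232},{"x": -0.565,"y": 0.29,"z": 0.09,"wx": -0.029,"wy": 0.031,"wz": 0.232},{"x": -0.565,"y": 0.29,"z": 0.09,"wx": -0.029,"wy": 0.031,"wz": 0.232},{"x": -0.565,"y": 0.29,"z": 0.09,"wx": -0.029,"wy": 0.031,"wz": 0.232},{"x": -0.565,"y": 0.29,"z": 0.09,"wx": -0.029,"wy": 0.031,"wz": 0.232},{"x": -0.565,"y": 0.29,"z": 0.09,"wx": -0.029,"wy": 0.031,"wz": 0.232}]}}

```text
t: 18.48
eef_pos: [0.4975, 0.0276, 0.0973]
tool_rot: [-0.019, 0.981, 0.145, 0.129]
contact_force: [0.4, -0.3, -1.5]
gripper_width: 0.693
```

```bash
python3 - <<'E'
from pl import *
p,R=cur(); print((Rs(YAW).T@(p-S0)).round(4));chain([sh(.066,0,-.013)])
E
```

```text
[0.0664 0.0006 0.0498]
[-0.002  0.004  0.314] [-0.001 -0.     0.002] 1.5
```

Request:
{"fn": "jog_arm", "kwargs": {"plan": [{"x": 0,"y": 0.003,"z": 0.15,"wx": 0,"wy": 0,"wz": 0.002},{"x": 0,"y": 0.003,"z": 0.25,"wx": 0,"wy": 0,"wz": 0.002},{"x": 0,"y": 0.003,"z": 0.31,"wx": 0,"wy": 0,"wz": 0.002},{"x": 0,"y": 0.003,"z": 0.31,"wx": 0,"wy": 0,"wz": 0.002},{"x": 0,"y": 0.003,"z": 0.31,"wx": 0,"wy": 0,"wz": 0.002}]}}

```text
t: 18.9
eef_pos: [0.513, 0.0321, 0.0369]
tool_rot: [-0.02, 0.981, 0.143, 0.129]
contact_force: [-0.2, 0.7, -0.8]
gripper_width: 0.693
```

Request:
{"fn": "jog_arm", "kwargs": {"plan": [{"x": 0,"y": 0,"z": 0.01,"wx": 0,"wy": 0,"wz": 0},{"x": 0,"y": 0,"z": 0.02,"wx": 0,"wy": 0,"wz": 0},{"x": 0,"y": 0,"z": 0.02,"wx": 0,"wy": 0,"wz": 0}]}}

```text
t: 19.15
eef_pos: [0.5144, 0.0323, 0.0336]
tool_rot: [-0.02, 0.981, 0.144, 0.129]
contact_force: [-0.2, -0.4, -0.3]
gripper_width: 0.693
```

Request:
{"fn": "jog_arm", "kwargs": {"plan": [{"x": 0,"y": 0,"z": 0.005,"wx": 0,"wy": 0,"wz": 0},{"x": 0,"y": 0,"z": 0.01,"wx": 0,"wy": 0,"wz": 0},{"x": 0,"y": 0,"z": 0.01,"wx": 0,"wy": 0,"wz": 0}]}}

```text
t: 19.4
eef_pos: [0.515, 0.0323, 0.0331]
tool_rot: [-0.019, 0.981, 0.144, 0.13]
contact_force: [-8.7, -0.7, 18.7]
gripper_width: 0.692
```

```bash
python3 - <<'E'
from pl import *
p,R=cur(); print((Rs(YAW).T@(p-S0)).round(4))
E
```

```text
[ 0.0673  0.0002 -0.0169]
```

Request:
{"fn": "jog_arm", "kwargs": {"plan": [{"x": -0.01,"y": 0,"z": 0,"wx": 0,"wy": 0,"wz": 0},{"x": -0.02,"y": 0,"z": 0,"wx": 0,"wy": 0,"wz": 0},{"x": -0.03,"y": 0,"z": 0,"wx": 0,"wy": 0,"wz": 0},{"x": -0.035,"y": 0,"z": 0,"wx": 0,"wy": 0,"wz": 0},{"x": -0.035,"y": 0,"z": 0,"wx": 0,"wy": 0,"wz": 0}]}}

```text
t: 19.82
eef_pos: [0.5086, 0.0302, 0.0314]
tool_rot: [-0.019, 0.981, 0.144, 0.13]
contact_force: [-1.1, -0.1, 4.1]
gripper_width: 0.692
```

Request:
{"fn": "jog_arm", "kwargs": {"plan": [{"x": -0.005,"y": 0,"z": 0,"wx": 0,"wy": 0,"wz": 0},{"x": -0.01,"y": 0,"z": 0,"wx": 0,"wy": 0,"wz": 0},{"x": -0.015,"y": 0,"z": 0,"wx": 0,"wy": 0,"wz": 0},{"x": -0.015,"y": 0,"z": 0,"wx": 0,"wy": 0,"wz": 0}]}}

```text
t: 20.15
eef_pos: [0.506, 0.0294, 0.0307]
tool_rot: [-0.019, 0.981, 0.144, 0.13]
contact_force: [0.1, 0.1, 1.3]
gripper_width: 0.69
```

```bash
python3 - <<'E'
from pl import *
p,R=cur(); print((Rs(YAW).T@(p-S0)).round(4),(Rs(YAW).T@monitor.get_obs()['contact_force']).round(1))
E
```

```text
[ 0.0576  0.     -0.0167] [0.5 0.1 1.2]
```

Request:
{"fn": "jog_arm", "kwargs": {"plan": [{"x": -0.005,"y": 0,"z": 0,"wx": 0,"wy": 0,"wz": 0},{"x": -0.01,"y": 0,"z": 0,"wx": 0,"wy": 0,"wz": 0},{"x": -0.015,"y": 0,"z": 0,"wx": 0,"wy": 0,"wz": 0},{"x": -0.015,"y": 0,"z": 0,"wx": 0,"wy": 0,"wz": 0}]}}

```text
t: 20.48
eef_pos: [0.5051, 0.0293, 0.0307]
tool_rot: [-0.02, 0.981, 0.144, 0.132]
contact_force: [4.8, 1.0, 1.3]
gripper_width: 0.687
```

Request:
{"fn": "jog_arm", "kwargs": {"plan": [{"x": -0.005,"y": 0,"z": 0,"wx": 0,"wy": 0,"wz": 0},{"x": -0.01,"y": 0,"z": 0,"wx": 0,"wy": 0,"wz": 0},{"x": -0.015,"y": 0,"z": 0,"wx": 0,"wy": 0,"wz": 0},{"x": -0.015,"y": 0,"z": 0,"wx": 0,"wy": 0,"wz": 0}]}}

```text
t: 20.82
eef_pos: [0.5051, 0.0293, 0.0312]
tool_rot: [-0.02, 0.98, 0.144, 0.135]
contact_force: [7.0, 1.5, 1.1]
gripper_width: 0.695
```

```bash
python3 - <<'E'
from pl import *
p,R=cur(); print((Rs(YAW).T@(p-S0)).round(4),(Rs(YAW).T@monitor.get_obs()['contact_force']).round(1))
E
```

```text
[ 0.0569  0.0002 -0.016 ] [ 7.2 -0.6 -0.8]
```

Request:
{"fn": "jog_arm", "kwargs": {"plan": [{"x": 0,"y": 0,"z": 0,"wx": 0,"wy": 0,"wz": 0},{"x": 0,"y": 0,"z": 0,"wx": 0,"wy": 0,"wz": 0},{"x": 0,"y": 0,"z": 0,"wx": 0,"wy": 0,"wz": 0},{"x": 0,"y": 0,"z": 0,"wx": 0,"wy": 0,"wz": 0},{"x": 0,"y": 0,"z": 0,"wx": 0,"wy": 0,"wz": 0},{"x": 0,"y": 0,"z": -0.1,"wx": 0,"wy": 0,"wz": 0},{"x": 0,"y": 0,"z": -0.25,"wx": 0,"wy": 0,"wz": 0},{"x": 0,"y": 0,"z": -0.4,"wx": 0,"wy": 0,"wz": 0},{"x": 0,"y": 0,"z": -0.55,"wx": 0,"wy": 0,"wz": 0},{"x": 0,"y": 0,"z": -0.55,"wx": 0,"wy": 0,"wz": 0}], "hand": 1}}

```text
t: 21.65
eef_pos: [0.4782, 0.0204, 0.1416]
tool_rot: [-0.019, 0.98, 0.144, 0.138]
contact_force: [-0.4, 0.2, 0.2]
gripper_width: 1.002
```

```bash
python3 - <<'E'
from pl import *
c=cur();g=Rd(84.6);h=(np.array([.397,.273,.07]),g);a=mid(c,h,.5)
chain([a,h])
a=save('side','s7.png',(310,145,90,75),1)
cv2.imwrite('pics/s7.png',cv2.resize(a,None,fx=8,fy=8,interpolation=cv2.INTER_CUBIC))
E
```

```text
[-0.061 -0.664  0.167] [ 0.027 -0.039 -0.187] 4.9
[ 0.335 -0.565  0.203] [ 0.027 -0.039 -0.187] 4.9
```

View pics/s7.png

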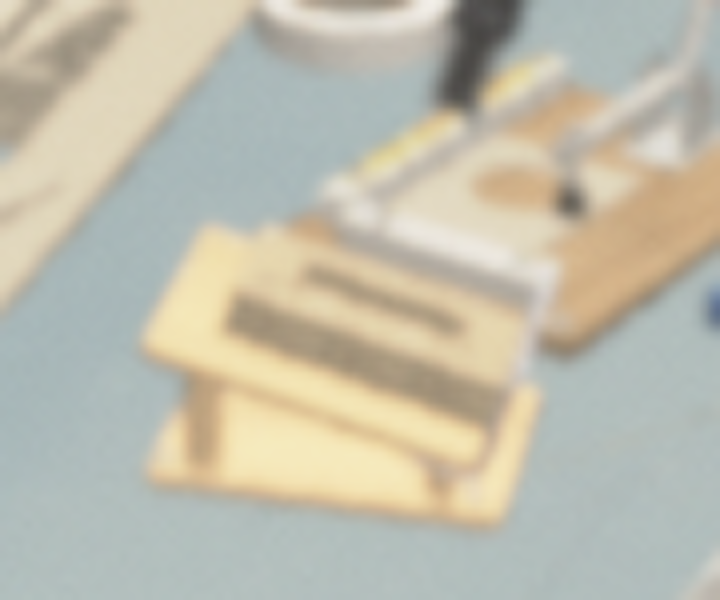

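The window board is stacked flush on the backing (left faces line up, crop (230,310) to (495,410)). Next is the pressing block.

Request:
{"fn": "jog_arm", "kwargs": {"plan": [{"x": -0.06,"y": -0.66,"z": 0.1,"wx": 0.027,"wy": -0.039,"wz": -0.187},{"x": -0.06,"y": -0.66,"z": 0.1,"wx": 0.027,"wy": -0.039,"wz": -0.187},{"x": -0.06,"y": -0.66,"z": 0.1,"wx": 0.027,"wy": -0.039,"wz": -0.187},{"x": -0.06,"y": -0.66,"z": 0.1,"wx": 0.027,"wy": -0.039,"wz": -0.187},{"x": -0.06,"y": -0.66,"z": 0.1,"wx": 0.027,"wy": -0.039,"wz": -0.187},{"x": -0.06,"y": -0.66,"z": 0.1,"wx": 0.027,"wy": -0.039,"wz": -0.187},{"x": -0.06,"y": -0.66,"z": 0.1,"wx": 0.027,"wy": -0.039,"wz": -0.187}]}}

```text
t: 22.28
eef_pos: [0.4338, 0.1446, 0.1157]
tool_rot: [-0.011, 0.902, 0.426, 0.07]
contact_force: [-0.3, 0.6, -0.5]
gripper_width: 1.003
```

```bash
python3 - <<'E'
from pl import *
chain([(np.array([.397,.273,.06]),Rd(84.6))])
E
```

```text
[ 0.338 -0.562  0.306] [ 0.025 -0.039 -0.189] 4.9
```

Request:
{"fn": "jog_arm", "kwargs": {"plan": [{"x": 0.34,"y": -0.56,"z": 0.3,"wx": 0.025,"wy": -0.039,"wz": -0.189},{"x": 0.34,"y": -0.56,"z": 0.3,"wx": 0.025,"wy": -0.039,"wz": -0.189},{"x": 0.34,"y": -0.56,"z": 0.3,"wx": 0.025,"wy": -0.039,"wz": -0.189},{"x": 0.34,"y": -0.56,"z": 0.3,"wx": 0.025,"wy": -0.039,"wz": -0.189},{"x": 0.34,"y": -0.56,"z": 0.3,"wx": 0.025,"wy": -0.039,"wz": -0.189},{"x": 0.34,"y": -0.56,"z": 0.3,"wx": 0.025,"wy": -0.039,"wz": -0.189},{"x": 0.34,"y": -0.56,"z": 0.3,"wx": 0.025,"wy": -0.039,"wz": -0.189},{"x": 0.34,"y": -0.56,"z": 0.3,"wx": 0.025,"wy": -0.039,"wz": -0.189},{"x": 0.34,"y": -0.56,"z": 0.3,"wx": 0.025,"wy": -0.039,"wz": -0.189}]}}

```text
t: 23.03
eef_pos: [0.3976, 0.2713, 0.0613]
tool_rot: [0.001, 0.741, 0.671, -0.0]
contact_force: [0.4, -0.0, 0.4]
gripper_width: 1.002
```

```bash
python3 - <<'E'
from pl import *
p,R=cur();print(p.round(4),R[:,2].round(3));chain([(np.array([.397,.273,-.004]),Rd(84.6))])
E
```

```text
[0.3976 0.2713 0.0613] [ 0.001 -0.002 -1.   ]
[ 0.009 -0.005  0.326] [ 0.     0.001 -0.001] 1.6
```

Request:
{"fn": "jog_arm", "kwargs": {"plan": [{"x": 0.01,"y": -0.005,"z": 0.12,"wx": 0,"wy": 0,"wz": 0},{"x": 0.01,"y": -0.005,"z": 0.23,"wx": 0,"wy": 0,"wz": 0},{"x": 0.01,"y": -0.005,"z": 0.325,"wx": 0,"wy": 0,"wz": 0},{"x": 0.01,"y": -0.005,"z": 0.325,"wx": 0,"wy": 0,"wz": 0},{"x": 0.01,"y": -0.005,"z": 0.325,"wx": 0,"wy": 0,"wz": 0}]}}

```text
t: 23.45
eef_pos: [0.3965, 0.2721, -0.0038]
tool_rot: [0.001, 0.742, 0.671, -0.001]
contact_force: [0.1, 0.1, 0.4]
gripper_width: 0.997
```

Request:
{"fn": "jog_arm", "kwargs": {"plan": [{"x": 0,"y": 0,"z": 0,"wx": 0,"wy": 0,"wz": 0},{"x": 0,"y": 0,"z": 0,"wx": 0,"wy": 0,"wz": 0},{"x": 0,"y": 0,"z": 0,"wx": 0,"wy": 0,"wz": 0},{"x": 0,"y": 0,"z": 0,"wx": 0,"wy": 0,"wz": 0},{"x": 0,"y": 0,"z": 0,"wx": 0,"wy": 0,"wz": 0},{"x": 0,"y": 0,"z": 0,"wx": 0,"wy": 0,"wz": 0},{"x": 0,"y": 0,"z": 0,"wx": 0,"wy": 0,"wz": 0},{"x": 0,"y": 0,"z": 0,"wx": 0,"wy": 0,"wz": 0}], "hand": -1, "grip_force": 40}}

```text
t: 24.12
eef_pos: [0.397, 0.2723, -0.0033]
tool_rot: [0.002, 0.742, 0.67, -0.001]
contact_force: [-0.1, -1.1, 6.9]
gripper_width: 0.228
```

```bash
python3 - <<'E'
from pl import *
c=cur(); up=(c[0]+[0,0,.15],c[1]); h=sh(.067,0,.09); m=mid(up,h,.5)
print(c[0].round(4));chain([up,m,h])
E
```

```text
[ 0.397   0.2723 -0.0033]
[-0.002  0.001 -0.75 ] [0. 0. 0.] 3.6
[-0.594  0.289  0.028] [-0.024  0.037  0.187] 4.8
[-0.336  0.57   0.006] [-0.024  0.037  0.187] 4.8
```

Request:
{"fn": "jog_arm", "kwargs": {"plan": [{"x": 0,"y": 0,"z": -0.1,"wx": 0,"wy": 0,"wz": 0},{"x": 0,"y": 0,"z": -0.25,"wx": 0,"wy": 0,"wz": 0},{"x": 0,"y": 0,"z": -0.45,"wx": 0,"wy": 0,"wz": 0},{"x": 0,"y": 0,"z": -0.6,"wx": 0,"wy": 0,"wz": 0},{"x": 0,"y": 0,"z": -0.75,"wx": 0,"wy": 0,"wz": 0},{"x": 0,"y": 0,"z": -0.75,"wx": 0,"wy": 0,"wz": 0}]}}

```text
t: 24.62
eef_pos: [0.3991, 0.2752, 0.1517]
tool_rot: [0.002, 0.742, 0.67, 0.004]
contact_force: [0.9, 0.8, -2.1]
gripper_width: 0.229
```

Request:
{"fn": "jog_arm", "kwargs": {"plan": [{"x": -0.59,"y": 0.29,"z": 0.03,"wx": -0.024,"wy": 0.037,"wz": 0.187},{"x": -0.59,"y": 0.29,"z": 0.03,"wx": -0.024,"wy": 0.037,"wz": 0.187},{"x": -0.59,"y": 0.29,"z": 0.03,"wx": -0.024,"wy": 0.037,"wz": 0.187},{"x": -0.59,"y": 0.29,"z": 0.03,"wx": -0.024,"wy": 0.037,"wz": 0.187},{"x": -0.59,"y": 0.29,"z": 0.03,"wx": -0.024,"wy": 0.037,"wz": 0.187},{"x": -0.59,"y": 0.29,"z": 0.03,"wx": -0.024,"wy": 0.037,"wz": 0.187},{"x": -0.59,"y": 0.29,"z": 0.03,"wx": -0.024,"wy": 0.037,"wz": 0.187},{"x": -0.59,"y": 0.29,"z": 0.03,"wx": -0.024,"wy": 0.037,"wz": 0.187}]}}

```text
t: 25.28
eef_pos: [0.4446, 0.1527, 0.1456]
tool_rot: [-0.01, 0.901, 0.428, 0.071]
contact_force: [1.0, -0.1, -2.5]
gripper_width: 0.226
```

```bash
python3 - <<'E'
from pl import *
chain([sh(.067,0,.075)])
E
```

```text
[-0.358  0.582  0.096] [-0.024  0.035  0.188] 4.9
```

Request:
{"fn": "jog_arm", "kwargs": {"plan": [{"x": -0.36,"y": 0.58,"z": 0.095,"wx": -0.024,"wy": 0.035,"wz": 0.188},{"x": -0.36,"y": 0.58,"z": 0.095,"wx": -0.024,"wy": 0.035,"wz": 0.188},{"x": -0.36,"y": 0.58,"z": 0.095,"wx": -0.024,"wy": 0.035,"wz": 0.188},{"x": -0.36,"y": 0.58,"z": 0.095,"wx": -0.024,"wy": 0.035,"wz": 0.188},{"x": -0.36,"y": 0.58,"z": 0.095,"wx": -0.024,"wy": 0.035,"wz": 0.188},{"x": -0.36,"y": 0.58,"z": 0.095,"wx": -0.024,"wy": 0.035,"wz": 0.188},{"x": -0.36,"y": 0.58,"z": 0.095,"wx": -0.024,"wy": 0.035,"wz": 0.188},{"x": -0.36,"y": 0.58,"z": 0.095,"wx": -0.024,"wy": 0.035,"wz": 0.188},{"x": -0.36,"y": 0.58,"z": 0.095,"wx": -0.024,"wy": 0.035,"wz": 0.188}]}}

```text
t: 26.03
eef_pos: [0.4919, 0.0264, 0.1222]
tool_rot: [-0.02, 0.981, 0.145, 0.13]
contact_force: [-0.7, -0.2, -2.2]
gripper_width: 0.227
```

```bash
python3 - <<'E'
from pl import *
p,R=cur(); print((Rs(YAW).T@(p-S0)).round(4));chain([sh(.066,0,.025)])
E
```

```text
[0.0673 0.0011 0.0753]
[-0.007  0.006  0.252] [-0.001 -0.     0.002] 1.2
```

Request:
{"fn": "jog_arm", "kwargs": {"plan": [{"x": -0.005,"y": 0.005,"z": 0.1,"wx": 0,"wy": 0,"wz": 0.002},{"x": -0.005,"y": 0.005,"z": 0.2,"wx": 0,"wy": 0,"wz": 0.002},{"x": -0.005,"y": 0.005,"z": 0.25,"wx": 0,"wy": 0,"wz": 0.002},{"x": -0.005,"y": 0.005,"z": 0.25,"wx": 0,"wy": 0,"wz": 0.002},{"x": -0.005,"y": 0.005,"z": 0.25,"wx": 0,"wy": 0,"wz": 0.002}]}}

```text
t: 26.45
eef_pos: [0.5034, 0.0296, 0.0734]
tool_rot: [-0.021, 0.981, 0.143, 0.129]
contact_force: [-0.7, -0.3, -2.1]
gripper_width: 0.226
```

Request:
{"fn": "jog_arm", "kwargs": {"plan": [{"x": 0,"y": 0,"z": 0.01,"wx": 0,"wy": 0,"wz": 0},{"x": 0,"y": 0,"z": 0.02,"wx": 0,"wy": 0,"wz": 0},{"x": 0,"y": 0,"z": 0.02,"wx": 0,"wy": 0,"wz": 0}]}}

```text
t: 26.7
eef_pos: [0.5047, 0.0299, 0.07]
tool_rot: [-0.02, 0.981, 0.143, 0.129]
contact_force: [-0.5, -1.0, -2.4]
gripper_width: 0.23
```

Request:
{"fn": "jog_arm", "kwargs": {"plan": [{"x": 0,"y": 0,"z": 0.005,"wx": 0,"wy": 0,"wz": 0},{"x": 0,"y": 0,"z": 0.008,"wx": 0,"wy": 0,"wz": 0},{"x": 0,"y": 0,"z": 0.008,"wx": 0,"wy": 0,"wz": 0}]}}

```text
t: 26.95
eef_pos: [0.5053, 0.0299, 0.0695]
tool_rot: [-0.02, 0.981, 0.143, 0.13]
contact_force: [-3.8, -0.0, 8.2]
gripper_width: 0.227
```

```bash
python3 - <<'E'
from pl import *
p,R=cur(); print((Rs(YAW).T@(p-S0)).round(4))
E
```

```text
[0.0671 0.0006 0.0208]
```

Contact at 0.0208 as predicted. Now slide to the backstop.

Request:
{"fn": "jog_arm", "kwargs": {"plan": [{"x": -0.01,"y": 0,"z": 0,"wx": 0,"wy": 0,"wz": 0},{"x": -0.02,"y": 0,"z": 0,"wx": 0,"wy": 0,"wz": 0},{"x": -0.03,"y": 0,"z": 0,"wx": 0,"wy": 0,"wz": 0},{"x": -0.035,"y": 0,"z": 0,"wx": 0,"wy": 0,"wz": 0},{"x": -0.035,"y": 0,"z": 0,"wx": 0,"wy": 0,"wz": 0}]}}

```text
t: 27.37
eef_pos: [0.4991, 0.0279, 0.0679]
tool_rot: [-0.02, 0.981, 0.143, 0.13]
contact_force: [0.3, 0.2, -0.1]
gripper_width: 0.232
```

Request:
{"fn": "jog_arm", "kwargs": {"plan": [{"x": -0.005,"y": 0,"z": 0,"wx": 0,"wy": 0,"wz": 0},{"x": -0.01,"y": 0,"z": 0,"wx": 0,"wy": 0,"wz": 0},{"x": -0.015,"y": 0,"z": 0,"wx": 0,"wy": 0,"wz": 0},{"x": -0.015,"y": 0,"z": 0,"wx": 0,"wy": 0,"wz": 0}]}}

```text
t: 27.7
eef_pos: [0.4971, 0.0274, 0.0675]
tool_rot: [-0.02, 0.981, 0.143, 0.131]
contact_force: [2.3, 0.3, 0.3]
gripper_width: 0.224
```

```bash
python3 - <<'E'
from pl import *
p,R=cur(); print((Rs(YAW).T@(p-S0)).round(4),(Rs(YAW).T@monitor.get_obs()['contact_force']).round(1))
E
```

```text
[0.0583 0.0006 0.0211] [ 2.2 -0.4 -0.3]
```

Request:
{"fn": "jog_arm", "kwargs": {"plan": [{"x": -0.005,"y": 0,"z": 0,"wx": 0,"wy": 0,"wz": 0},{"x": -0.01,"y": 0,"z": 0,"wx": 0,"wy": 0,"wz": 0},{"x": -0.015,"y": 0,"z": 0,"wx": 0,"wy": 0,"wz": 0},{"x": -0.015,"y": 0,"z": 0,"wx": 0,"wy": 0,"wz": 0}]}}

```text
t: 28.03
eef_pos: [0.4968, 0.0274, 0.0679]
tool_rot: [-0.02, 0.98, 0.143, 0.133]
contact_force: [6.1, 2.2, 0.6]
gripper_width: 0.224
```

```bash
python3 - <<'E'
from pl import *
p,R=cur(); print((Rs(YAW).T@(p-S0)).round(4),(Rs(YAW).T@monitor.get_obs()['contact_force']).round(1))
E
```

```text
[0.0582 0.0007 0.0216] [ 6.4  0.4 -1.1]
```

Against the backstop. Release and retreat.

Request:
{"fn": "jog_arm", "kwargs": {"plan": [{"x": 0,"y": 0,"z": 0,"wx": 0,"wy": 0,"wz": 0},{"x": 0,"y": 0,"z": 0,"wx": 0,"wy": 0,"wz": 0},{"x": 0,"y": 0,"z": 0,"wx": 0,"wy": 0,"wz": 0},{"x": 0,"y": 0,"z": 0,"wx": 0,"wy": 0,"wz": 0},{"x": 0,"y": 0,"z": 0,"wx": 0,"wy": 0,"wz": 0},{"x": 0,"y": 0,"z": 0,"wx": 0,"wy": 0,"wz": 0},{"x": 0,"y": 0,"z": -0.1,"wx": 0,"wy": 0,"wz": 0},{"x": 0,"y": 0,"z": -0.25,"wx": 0,"wy": 0,"wz": 0},{"x": 0,"y": 0,"z": -0.4,"wx": 0,"wy": 0,"wz": 0},{"x": 0,"y": 0,"z": -0.55,"wx": 0,"wy": 0,"wz": 0},{"x": 0,"y": 0,"z": -0.55,"wx": 0,"wy": 0,"wz": 0}], "hand": 1}}

```text
t: 28.95
eef_pos: [0.4706, 0.0186, 0.1787]
tool_rot: [-0.019, 0.98, 0.143, 0.137]
contact_force: [0.1, -0.4, 0.1]
gripper_width: 0.998
```

```bash
python3 - <<'E'
from pl import *
a=save('side','s8.png',(310,145,90,75),1)
a=np.ascontiguousarray(cv2.resize(a,None,fx=8,fy=8,interpolation=cv2.INTER_CUBIC))
A=Rs(YAW)
for z in (0,.012,.024,.04):
  for l in [(0,.03,z),(.12,.03,z),(0,-.03,z),(.12,-.03,z)]:
    u=(proj('side',S0+A@l)-[310,145]+.5)*8; cv2.circle(a,(int(u[0]),int(u[1])),3,(0,0,255) if z<.03 else (0,255,0),-1)
cv2.imwrite('pics/s8.png',a)
for c in('side',):
    for n in ('caul_grip','shelf'):
        r=finder.place_of(c,n)[:1]; print(n,r)
print(proj('side',S0+A@[.06,0,.064]).round(1))
E
```

```text
caul_grip [{'location': [359.2, 173.1], 'confidence': 0.92}]
shelf [{'location': [369.2, 192.3], 'confidence': 0.6}]
[360.2 172.3]
```

View pics/s8.png

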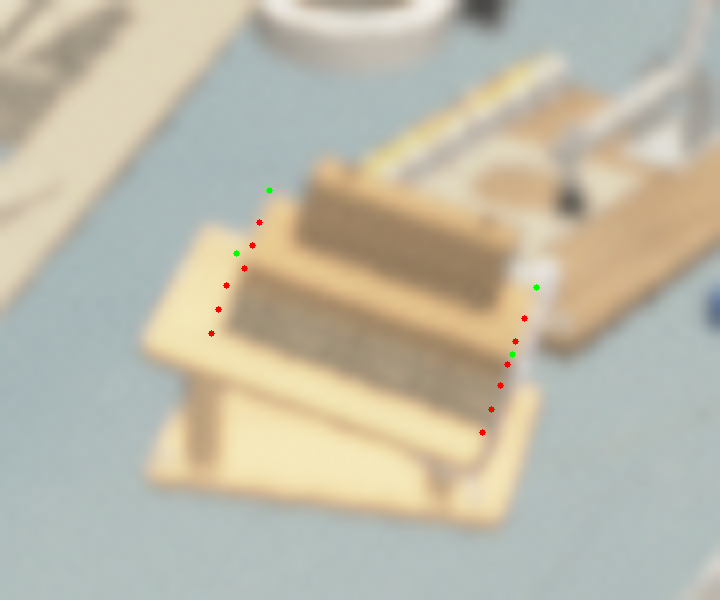

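The stack looks flush and flat, its low end is at the backstop, and the gripper is clear. Handing in.

```bash
python3 -c "
from station import bot,monitor
print(bot.hand_in(), monitor.get_obs()['t'])"
```

```text
the job is handed in; nothing more can be done
the job is handed in; nothing more can be done
```

I built the stack on the shelf in the order asked: backing board, window board, then pressing block. Each piece was set down parallel to the slope, slid until I felt it touch the backstop (about 6–7 N), and released. I handed in at about 29 s, and no verdict was reported.

**Final checks:** The last side picture shows all three pieces lying flat. Their long sides are even and their low ends are at the backstop. The block's grip point was found within about 1 px of where it should be. The gripper was open and clear, at about 0 N. I moved no other tools on purpose, but I did not measure where they ended up.

**What disagreed:**
- **First grasp:** it closed above the backing board without moving it. Touching the board showed the fingertips sit about 28 mm short of the TCP position the robot reports, along the tool axis. I corrected for this, and the later contact heights matched.
- **Backstop position:** the pieces touched it about 2–3 mm lower down the slope than my camera fit of the shelf predicted. That is within the calibration and resolution error.

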